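Strip a diffusion cell after its run

ROBOT

A 6-joint arm with a two-finger parallel gripper is mounted at the origin on the work surface. World frame = base frame: x ahead of the robot, y to its left, z up, the work surface at z = 0. Lengths are in mm, angles in rad, forces in N, time in s.
With the tool pointing down it reaches from about 250 to 775 mm from the base axis. Payload 4 kg.
Tool frame: the origin (TCP) lies on the centre line of the jaws, within the pads' length; the fingertips stand 11 mm ahead of it and the grasp point (between the pads) lies 8 mm behind it; y points along the fingers, x is the direction in which the jaws open and shut, and the axes are right-handed (so a half turn about y gives the same grasp; the last joint's range is limited). The gripper opens to 94 mm and grips with 3 to 60 N. Pads are 16 mm wide; open, the fingers measure 119 mm over their backs; the gripper's body (75 mm by 177 mm) begins 78 mm behind the grasp point.
Start: joints at [-0.103, 0.087, 1.371, -0, 1.684, -0.103], TCP at [550.017, -0.006, 216.506] pointing down, gripper open.
Joint ranges: [-3.1, 3.1], [-0.76, 2.03], [0.27, 2.55], [-1.08, 4.22], [0.17, 2.65], [-2.57, 2.57]. Speed limits (rad/s): [2.79, 2.79, 3.14, 3.14, 3.14, 3.14].

INTERFACE

Orientations are given as a unit quaternion [x, y, z, w].
In Python, from plant import bot, cams gives the robot as it stands. The module is installed in compiled form; this text tells all that it offers.
- The arm moves only by the tool drive_tool, never from a script. Its argument "targets" is a list of rows, each an object with "dr": the turn, a rotation vector about the tool's x, y, z in rad, a list of three; "offset": the shift along the tool's x, y, z in mm, a list of three; "claw": the opening, from 0 (shut) to 1 (fully open). A call has 1 to 8 rows; each row is the pose to reach, as a shift and turn from the pose commanded when the call began, along the tool's axes at that moment; what a row does not reach only later rows make up. A row lasts 1/10 s, in which the tool goes at most 50 mm and 8.59 degrees, less where a joint would pass 70% of its speed; a pose out of reach is approached as far as the arm can. A call with a gripper value outside its range is refused whole. The fingers move at their own pace and stop on an object; the grip force is fixed at half the most. Time passes only in rows, so rows that repeat a pose let the fingers close. It gives the time, the measured TCP pose, the force and the opening at its end, in the units of the state.
- bot.read_state(): the state, without advancing time (a new reading comes with each control period).
- cams.camera(name): name is "scene" or "side" or "wrist"; returns (picture, depth): 400x640x3 uint8, blue, green, red; 400x640 float32, mm along the optical axis (not along the pixel's ray), 0 where there is no reading.
- cams.camera_model(name): a dict with "camera_matrix" (3x3 intrinsics, pixels), "T" (4x4, takes a point from camera to world coordinates); the wrist camera has in their place "T_tool_cam" (4x4, takes a point from camera to tool coordinates, whose origin is the TCP and whose axes are the tool frame's). Camera axes: x right, y down, z forward; pixel columns grow to the right and rows downward; lengths in mm; the calibration is good to about 2 mm. A picture is of the moment at which its call begins: read the wrist's pose just before it. camera_model takes no time and is no camera call.
- bot.finish_job(): hands the job in, once; it reports no verdict.
The state is a dict: "clock": time; "q": joint angles; "qvel": joint speeds; "joint_efforts": joint torques, N m; "tcp_pos": TCP position; "orientation": TCP orientation; "wrist_force": force on the tool from outside, world axes, zero at the start; "moment": the same for the moment, N m; "gripper_width": finger opening in mm.
Only numpy, scipy, OpenCV 4.12 (cv2) and the standard library are available. Lean on these libraries where they do the work, as an engineer would, in place of code of your own. Each camera call takes 0.05 s, during which the arm holds its last target.

TASK

The diffusion run is over: take the cell on the small station apart from the top down and unclip the temperature logger beside it. Stand the cap in the small porcelain dish, put the steel weight ring down over the drying post until it lies on the base, stand the donor cup in the steel wash dish, and lay the logger level in both V-rests of the reader. Keep the cell parts upright (as they stand now), set everything down rather than dropping it, and leave the little amber vial that stands among the dishes standing where it is.

Things in the scene. Friction and masses are not known exactly. Their poses are not given: they have to be found in the camera images.
- station: Single-cell station (fixed), a pale grey-blue console 150 (x) by 170 mm (y), orange strip on its -x face, white deck 45 mm above the table. Origin: centre of underside. At x=+30, y=0 a white receptor cup (77 wide, rim 15 mm above the deck, stays) carries the stack: donor cup, ring round its neck, cap. At x=-50 the logger lies along y in two upward-open steel spring clips.
- cap_knob (a point): Cap, white PTFE, top of the stack: disc 42 mm wide, 14 mm high (its lower 10 mm a hollow skirt sitting loosely over the donor cup's neck), on it a round grip knob 16 mm in diameter, 18 mm high. Loose, 40 g. The point is the knob's middle: 9 mm above the disc's top face, 23 mm above the cap's underside; z up. Lift straight up.
- ring_center (a point): Weight ring, plain steel: 54 mm outside, hole 34 mm, 20 mm high, loose, 220 g. Middle of the stack: it lies on the donor cup's flange round its neck, which stands 12 mm higher. The point is the ring's centre, 10 mm above its underside; z is its axis. Lift straight up by its outside once the cap is off.
- donor_center (a point): Donor cup, white PTFE, bottom of the stack, resting on the receptor cup: flange 68 mm wide and 14 mm high, above it a round neck 28 mm in diameter, 32 mm high, with a bore. Loose, 125 g. The point is on the axis half-way up: 23 mm above the underside, 9 mm above the flange; z up. Take it by the neck once the ring is off.
- logger_center (a point): Temperature logger: closed steel cylinder 18 mm in diameter, 130 mm long, loose, 100 g, lying level; y is its length, the point its centre. At the start 75 mm above the table, in two clips 12 mm wide, 45 mm either side of the station's y=0; its middle is free to grip, 30 mm over the deck. Pulled straight up, the clips resist with 6 to 10 N, mostly over the first 6 mm, then snap open: grip firmly.
- cap_dish: Small round white porcelain dish (fixed), place of the cap: 68 mm outside, 62 mm inside, rim 16 mm high, inner floor 3 mm above the table. Origin: centre of its underside.
- post_stand: Drying post (fixed), place of the steel ring: a pale round base 80 mm across and 12 mm high with an upright steel post at its centre, 12 mm in diameter, rounded top 76 mm above the table. Origin: centre of its underside, on the post's axis.
- wash_dish: Wide round steel wash dish (fixed), place of the donor cup: 100 mm outside, 95 mm inside, rim 28 mm high, inner floor 3 mm above the table. Origin: centre of its underside.
- reader: Logger reader (fixed): flat grey box 90 (x) by 190 mm (y), 22 mm high, small display, two white V-rests (90 degree V open upward, 37 mm wide at the mouth) at y=+45 and -45, x=0, and end plates 56 mm high at y=+80 and -80. A logger lying in both Vs points along y, its axis 53 mm above the table at x=0. Free for fingers between the rests. Origin: centre of underside.
- vial: Little amber glass vial with a black cap, 22 mm across and 46 mm high, about 30 g, loose: a bystander among the dishes, to be left standing. Origin: centre of its underside.

How it is judged (in metres and radians):
At the end, for the whole second after the job is handed in: Cap upright on the small dish's floor and ring flat on the post's base (both within 14 mm of centre), donor cup upright on the wash dish's floor (within 18 mm), logger level in both V-rests (6 mm sideways, 18 mm lengthwise, 0.1 rad); all at rest (horizontal distance between cap_knob and cap_dish below 0.014 m and z of cap_knob in the frame of cap_dish between 0.022 and 0.03 m and angle between each of cap_knob, ring_center, donor_center's own z axis and vertical below 0.15 rad and horizontal distance between ring_center and post_stand below 0.014 m and z of ring_center in the frame of post_stand between 0.018 and 0.026 m and horizontal distance between donor_center and wash_dish below 0.018 m and z of donor_center in the frame of wash_dish between 0.022 and 0.03 m and x of logger_center in the frame of reader between -0.006 and 0.006 m and y of logger_center in the frame of reader between -0.018 and 0.018 m and z of logger_center in the frame of reader between 0.049 and 0.057 m and angle between the y axis of logger_center and the y axis of reader, either way round below 0.1 rad and linear speed of each of cap, ring, donor, logger below 0.03 m/s and angular speed of each of cap, ring, donor, logger below 0.3 rad/s); the robot touches nothing.
It fails at once if a cell part (cap, ring or donor cup) is tipped by more than 0.8 rad (angle between any of cap_knob, ring_center, donor_center's own z axis and vertical above 0.8 rad).
It fails at once if a part is dropped: it falls faster than 0.7 m/s (about 25 mm of free fall) with no finger on it ((linear speed of cap above 0.7 m/s and contact force between the fingers and cap below 0.01 N) or (linear speed of ring above 0.7 m/s and contact force between the fingers and ring below 0.01 N) or (linear speed of donor above 0.7 m/s and contact force between the fingers and donor below 0.01 N) or (linear speed of logger above 0.7 m/s and contact force between the fingers and logger below 0.01 N)).
It fails at once if the amber vial is knocked over or pushed away by more than 30 mm (angle between vial's own z axis and vertical above 0.6 rad or distance of vial from where it was at the start of the episode above 0.03 m).
It also fails if it takes over 134 s, if anything falls off the work surface, if the arm or the gripper's body presses on something with over 40 N, if the wrist force passes 120 N, or if a joint passes its speed limit or range.

## Working session

There is one attempt and no reset: what is moved stays moved. The work goes in short steps, Python scripts to look and compute and a tool call to move; the robot and the scene stay as the last step left them, time stands still between calls to the robot, and variables do not carry over. Pictures are saved under pics/ and viewed, and the job is handed in when it is done.

Besides the shell and the picture viewer there is one more tool, called after "Emit:" as name(argument=value, ...) on one line, values as JSON. drive_tool: Moves the arm, as the interface text tells. Its arguments: {"type":"object","properties":{"targets":{"type":"array","items":{"type":"object","properties":{"dr":{"type":"array","items":{"type":"number"}},"offset":{"type":"array","items":{"type":"number"}},"claw":{"type":"number"}}}}},"required":["targets"]}

```bash
mkdir -p pics; ls; python3 - <<'E'
from plant import bot, cams
import cv2, numpy as np
np.set_printoptions(precision=3,suppress=True)
s=bot.read_state();print(s)
for n in ["scene","side","wrist"]:
    im,d=cams.camera(n); cv2.imwrite(f"pics/{n}0.png",im); np.save(f"pics/{n}0.npy",d)
    print(n,cams.camera_model(n))
E
```

```text
pics
{'clock': 0.0, 'q': array([-0.103,  0.088,  1.372, -0.   ,  1.684, -0.103]), 'qvel': array([ 0.   , -0.001, -0.001,  0.   , -0.   , -0.   ]), 'joint_efforts': array([  0.001, -34.018, -30.242,   0.072,   0.033,  -0.   ]), 'tcp_pos': array([549.491,   0.072, 215.342]), 'orientation': array([-0.707,  0.001,  0.001,  0.707]), 'wrist_force': array([0.575, 0.303, 0.637]), 'moment': array([ 0.058, -0.022,  0.007]), 'gripper_width': 93.5882429596422}
scene {'camera_matrix': array([[479.427,   0.   , 321.356],
       [  0.   , 479.427, 194.838],
       [  0.   ,   0.   ,   1.   ]]), 'T': array([[   0.029,    0.71 ,   -0.704, 1344.504],
       [   0.999,   -0.03 ,    0.012,  -39.656],
       [  -0.013,   -0.704,   -0.71 ,  920.713],
       [   0.   ,    0.   ,    0.   ,    1.   ]])}
side {'camera_matrix': array([[386.082,   0.   , 319.906],
       [  0.   , 386.082, 201.198],
       [  0.   ,   0.   ,   1.   ]]), 'T': array([[ -0.971,  -0.152,   0.183, 374.307],
       [ -0.238,   0.641,  -0.73 , 561.01 ],
       [ -0.006,  -0.752,  -0.659, 613.444],
       [  0.   ,   0.   ,   0.   ,   1.   ]])}
wrist {'camera_matrix': array([[291.989,   0.   , 316.466],
       [  0.   , 291.989, 203.059],
       [  0.   ,   0.   ,   1.   ]]), 'T_tool_cam': array([[   1.   ,   -0.001,    0.001,   -0.448],
       [  -0.001,   -0.239,    0.971, -167.497],
       [  -0.   ,   -0.971,   -0.239,   69.629],
       [   0.   ,    0.   ,    0.   ,    1.   ]])}
```

View images.

View pics/scene0.png

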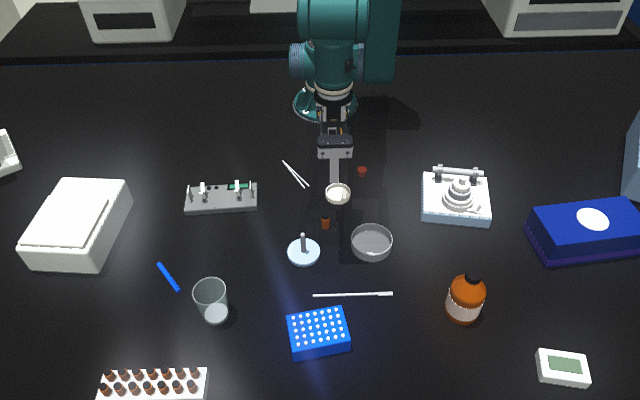

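View pics/side0.png

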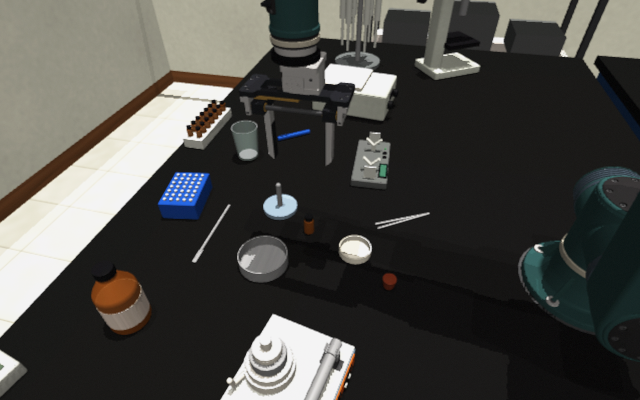

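View pics/wrist0.png

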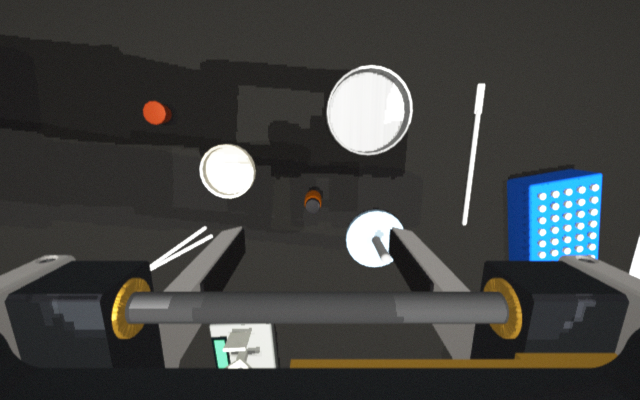

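```bash
cat > h.py <<'E'
from plant import bot, cams
import cv2, numpy as np
from scipy.spatial.transform import Rotation as R
np.set_printoptions(precision=2,suppress=True)
def snap(n,tag):
    s=bot.read_state(); im,d=cams.camera(n); cv2.imwrite(f"pics/{tag}.png",im)
    m=cams.camera_model(n); K=m["camera_matrix"]
    if n=="wrist":
        W=np.eye(4);W[:3,:3]=R.from_quat(s["orientation"]).as_matrix();W[:3,3]=s["tcp_pos"]
        T=W@m["T_tool_cam"]
    else: T=m["T"]
    np.savez(f"pics/{tag}.npz",im=im,d=d,K=K,T=T); return im,d,K,T
def load(tag):
    z=np.load(f"pics/{tag}.npz"); return z["im"],z["d"],z["K"],z["T"]
def cast(K,T,uv,z):
    uv=np.atleast_2d(np.asarray(uv,float)); r=np.c_[(uv-[K[0,2],K[1,2]])/[K[0,0],K[1,1]],np.ones(len(uv))]@T[:3,:3].T
    t=(z-T[2,3])/r[:,2]; return T[:3,3]+r*t[:,None]
def cloud(d,K,T):
    v,u=np.mgrid[0:d.shape[0],0:d.shape[1]]
    p=np.stack([(u-K[0,2])/K[0,0]*d,(v-K[1,2])/K[1,1]*d,d],-1)
    return p@T[:3,:3].T+T[:3,3]
def proj(K,T,P):
    P=np.atleast_2d(P); c=(P-T[:3,3])@T[:3,:3]; return c[:,:2]/c[:,2:]*[K[0,0],K[1,1]]+[K[0,2],K[1,2]]
def circ(P):
    A=np.c_[2*P[:,:2],np.ones(len(P))]; s=np.linalg.lstsq(A,(P[:,:2]**2).sum(1),rcond=None)[0]
    return s[:2],np.sqrt(s[2]+s[:2]@s[:2])
E
python3 - <<'E'
from h import *
for n in ["scene","side","wrist"]:
    im,d,K,T=snap(n,n+"1")
    C=cloud(d,K,T)
    if n=="scene":
        pts={"station":(455,195),"knob":(459,183),"capdish":(338,193),"post":(303,237),"base":(310,255),"wash":(371,243),"vial":(325,217),"reader":(220,200)}
    elif n=="side":
        pts={"knob":(265,340),"capdish":(355,250),"post":(279,186),"wash":(263,257),"vial":(309,218)}
    else: pts={"capdish":(228,172),"wash":(370,110),"vial":(313,205),"base":(365,250),"post":(372,240)}
    for k,(u,v) in pts.items(): print(n,k,C[v,u],d[v,u])
for t in["scene1"]:
    im=load(t)[0]; cv2.imwrite("pics/sc_crop.png",cv2.resize(im[130:290,170:510],None,fx=2.3,fy=2.3,interpolation=cv2.INTER_CUBIC))
im=load("side1")[0]; cv2.imwrite("pics/si_crop.png",cv2.resize(im[300:400,200:380],None,fx=4,fy=4,interpolation=cv2.INTER_CUBIC))
E
```

```text
scene station [537.47 297.36  91.6 ] 1160.8607
scene knob [515.95 308.39 110.78] 1162.4976
scene capdish [427.84  20.8    0.25] 1299.6608
scene post [633.76 -71.93  66.55] 1106.5868
scene base [646.17 -57.46  14.33] 1135.1254
scene wash [605.6   92.13   1.89] 1174.2611
scene vial [550.91 -18.43  41.26] 1183.4691
scene reader [ 458.85 -291.82   18.31] 1261.35
side knob [513.53 317.66 128.09] 522.79474
side capdish [435.31  18.3    2.65] 809.5922
side post [625.98 -68.47  71.31] 862.5489
side wash [616.95  80.55   1.65] 798.0416
side vial [541.44  -9.37  46.16] 820.5249
wrist capdish [433.38  17.6    1.68] 383.1323
wrist wash [616.13  95.14   2.82] 363.46286
wrist vial [545.32 -15.95  45.75] 348.3509
wrist base [615.75 -88.13  11.34] 399.0173
wrist post [623.15 -70.72  18.83] 387.5835
```

View pics/sc_crop.png

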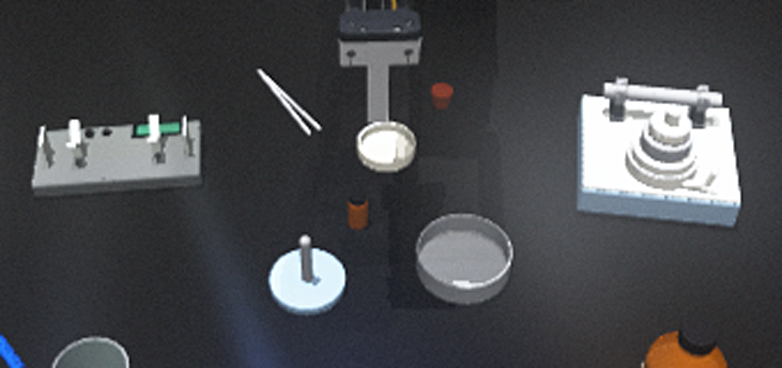

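View pics/si_crop.png

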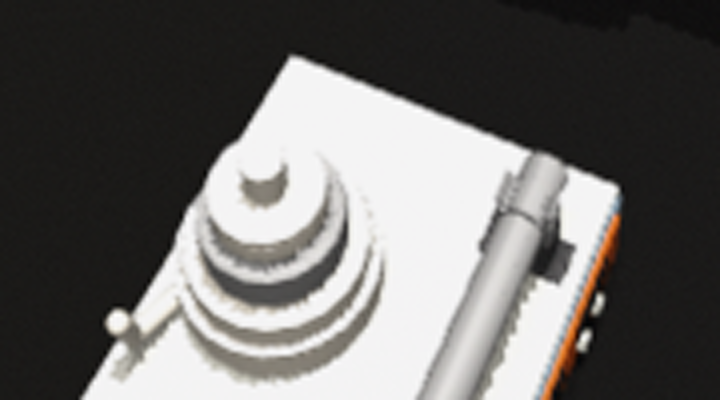

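Emit:
drive_tool(targets=[{"dr":[0,0,0],"offset":[-10,-30,40],"claw":1},{"dr":[0,0,0],"offset":[-20,-60,80],"claw":1},{"dr":[0,0,0],"offset":[-40,-60,120],"claw":1},{"dr":[0,0,0],"offset":[-50,-60,160],"claw":1},{"dr":[0,0,0],"offset":[-50,-60,200],"claw":1},{"dr":[0,0,0],"offset":[-50,-60,230],"claw":1},{"dr":[0,0,0],"offset":[-50,-60,230],"claw":1},{"dr":[0,0,0],"offset":[-50,-60,230],"claw":1}])

```text
clock: 1.1
tcp_pos: [499.8, 230.1, 276.2]
orientation: [0.707, 0.0, -0.001, -0.707]
wrist_force: [-0.3, 0.3, 0.6]
gripper_width: 93.9
```

```bash
python3 - <<'E'
from h import *
im,d,K,T=snap("wrist","w2"); s=bot.read_state(); print(s["clock"],s["tcp_pos"],s["orientation"],s["wrist_force"])
E
```

```text
1.15 [500.03 229.44 276.34] [ 0.71 -0.    0.   -0.71] [-0.1   0.22  0.01]
```

View pics/w2.png

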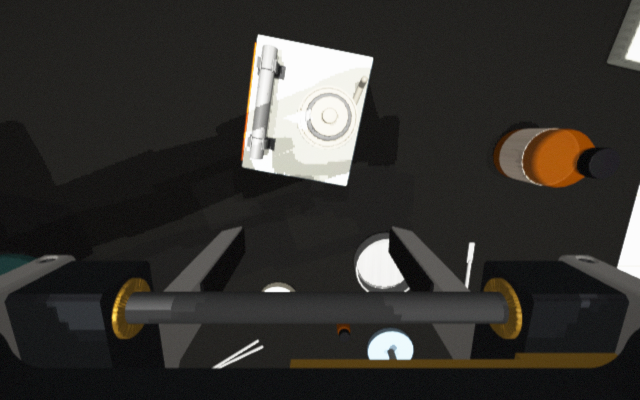

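```bash
python3 - <<'E'
from h import *
im,d,K,T=load("w2"); C=cloud(d,K,T)
z=C[...,2]
# knob top: points at z 124..132 in window
def sel(lo,hi,u0,u1,v0,v1):
    m=np.zeros(z.shape,bool); m[v0:v1,u0:u1]=(z[v0:v1,u0:u1]>lo)&(z[v0:v1,u0:u1]<hi)&(d[v0:v1,u0:u1]>0); return m
for nm,lo,hi in[("knob",122,134),("disc",105,115),("ring",88,98),("deck",40,50)]:
    m=sel(lo,hi,225,400,25,200); P=C[m]; print(nm,m.sum(),np.median(P,0),P.min(0),P.max(0))
m=sel(122,134,300,360,90,145); v,u=np.nonzero(m); print(u.mean(),v.mean(),cast(K,T,[u.mean(),v.mean()],128))
# disc outline
m=sel(104,134,295,365,85,150).astype(np.uint8)
c=max(cv2.findContours(m,0,1)[0],key=cv2.contourArea); print("disc circ",circ(cast(K,T,c[:,0],110)))
m=sel(86,134,290,370,80,155).astype(np.uint8)
c=max(cv2.findContours(m,0,1)[0],key=cv2.contourArea); print("ring circ",circ(cast(K,T,c[:,0],94)))
# logger
m=sel(72,95,240,290,30,175); P=C[m]; print("logger n",m.sum(),np.median(P,0))
xy=P[:,:2]; 
l=cv2.fitLine(xy.astype(np.float32),cv2.DIST_HUBER,0,0.01,0.01).ravel(); print(l)
r=cv2.minAreaRect(xy.astype(np.float32)); print("logger rect",r)
# deck
m=(sel(38,140,225,400,25,200)).astype(np.uint8)
c=max(cv2.findContours(m,0,1)[0],key=cv2.contourArea); print(cv2.minAreaRect(c),cv2.minAreaRect(cast(K,T,c[:,0],45)[:,:2].astype(np.float32)))
g=cv2.inRange(im,(130,130,130),(255,255,255))[25:200,225:400]; c=max(cv2.findContours(g,0,1)[0],key=cv2.contourArea)+[225,25]; h=cv2.convexHull(c)
print(cv2.minAreaRect(cast(K,T,h[:,0],45)[:,:2].astype(np.float32)), cv2.approxPolyDP(h,5,True)[:,0])
E
```

```text
knob 185 [512.56 314.93 127.28] [505.27 307.88 124.92] [519.95 322.89 130.01]
disc 962 [512.4  315.7  109.42] [492.4  295.4  107.14] [533.21 335.6  113.96]
ring 585 [510.3  313.17  93.24] [431.52 289.4   88.22] [539.58 373.55  95.9 ]
deck 9549 [477.57 333.74  44.41] [397.91 226.81  40.09] [569.57 414.94  49.78]
329.1945945945946 115.54054054054055 [[512.72 315.31 128.  ]]
disc circ (array([512.87, 315.38]), np.float64(20.108781871343314))
ring circ (array([512.92, 315.29]), np.float64(26.004080879571074))
logger n 1848 [435.96 334.83  82.09]
[  0.18   0.98 436.15 332.58]
logger rect ((434.4048767089844, 330.20684814453125), (129.8922119140625, 21.970382690429688), 79.74127197265625)
((302.4158020019531, 111.13764953613281), (118.10515594482422, 133.36402893066406), 10.885526657104492) ((483.02667236328125, 320.300048828125), (166.23489379882812, 148.2206268310547), 79.7496109008789)
((483.64422607421875, 320.902587890625), (166.70484924316406, 146.53103637695312), 79.71343994140625) [[258  34]
 [372  57]
 [346 185]
 [242 166]]
```

Emit:
drive_tool(targets=[{"dr":[0,0,0],"offset":[5,20,35],"claw":0.5},{"dr":[0,0,0],"offset":[10,50,65],"claw":0.5},{"dr":[0,0,0],"offset":[13,90,85],"claw":0.5},{"dr":[0,0,0],"offset":[13,120,85.5],"claw":0.5},{"dr":[0,0,0],"offset":[13,120,85.5],"claw":0.5},{"dr":[0,0,0],"offset":[13,120,85.5],"claw":0.5}])

```text
clock: 1.75
tcp_pos: [513.5, 314.2, 156.8]
orientation: [0.707, -0.001, 0.001, -0.707]
wrist_force: [-0.3, -0.1, 0.7]
gripper_width: 49.4
```

```bash
python3 - <<'E'
from h import *
im,d,K,T=snap("wrist","w3"); s=bot.read_state(); print(s["clock"],s["tcp_pos"],s["wrist_force"],s["gripper_width"])
snap("side","s3")
E
```

```text
1.8 [514.27 314.68 158.62] [-0.23  0.5   0.41] 48.21198473610061
```

View pics/w3.png

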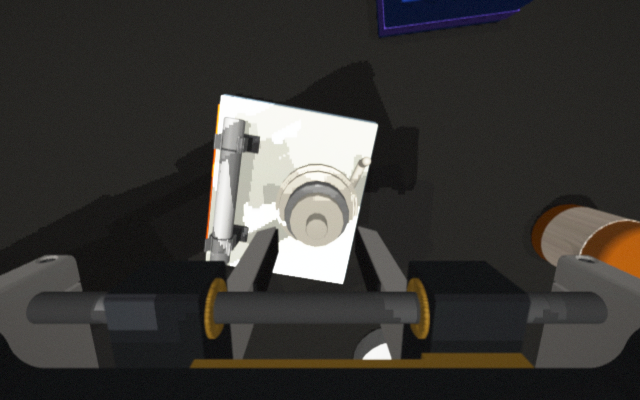

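View pics/s3.png

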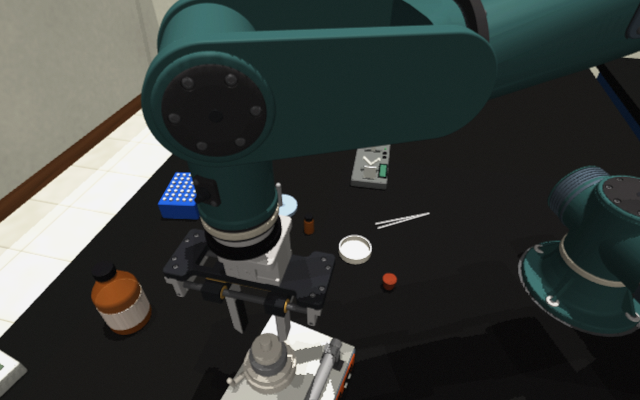

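Emit:
drive_tool(targets=[{"dr":[0,0,0],"offset":[0,15,0],"claw":0.5},{"dr":[0,0,0],"offset":[0,27,0],"claw":0.5},{"dr":[0,0,0],"offset":[0,33,0],"claw":0.5},{"dr":[0,0,0],"offset":[0,33,0],"claw":0.5},{"dr":[0,0,0],"offset":[0,33,0],"claw":0.1},{"dr":[0,0,0],"offset":[0,33,0],"claw":0.05},{"dr":[0,0,0],"offset":[0,33,0],"claw":0.05},{"dr":[0,0,0],"offset":[0,33,0],"claw":0.05}])

```text
clock: 2.65
tcp_pos: [513.2, 315.7, 124.0]
orientation: [-0.707, -0.0, -0.0, 0.707]
wrist_force: [0.3, 0.0, 0.8]
gripper_width: 18.6
```

Emit:
drive_tool(targets=[{"dr":[0,0,0],"offset":[0,0,0],"claw":0},{"dr":[0,0,0],"offset":[0,0,0],"claw":0},{"dr":[0,0,0],"offset":[0,0,0],"claw":0},{"dr":[0,0,0],"offset":[0,0,0],"claw":0}])

```text
clock: 3.05
tcp_pos: [513.2, 315.6, 123.9]
orientation: [-0.707, -0.0, -0.0, 0.707]
wrist_force: [-1.9, 0.1, 1.4]
gripper_width: 15.5
```

Emit:
drive_tool(targets=[{"dr":[0,0,0],"offset":[0,-4,0],"claw":0},{"dr":[0,0,0],"offset":[0,-10,0],"claw":0},{"dr":[0,0,0],"offset":[0,-22,0],"claw":0},{"dr":[0,0,0],"offset":[0,-40,0],"claw":0},{"dr":[0,0,0],"offset":[0,-60,0],"claw":0},{"dr":[0,0,0],"offset":[0,-75,0],"claw":0},{"dr":[0,0,0],"offset":[0,-80,0],"claw":0},{"dr":[0,0,0],"offset":[0,-80,0],"claw":0}])

```text
clock: 3.85
tcp_pos: [513.5, 315.7, 204.8]
orientation: [-0.707, -0.001, -0.001, 0.707]
wrist_force: [-0.7, -0.1, -0.5]
gripper_width: 15.2
```

```bash
python3 - <<'E'
from h import *
im,d,K,T=snap("wrist","w4"); s=bot.read_state(); print(s["clock"],s["tcp_pos"],s["wrist_force"],s["gripper_width"])
# dishes from earlier images
im,d,K,T=load("wrist1"); C=cloud(d,K,T)
def fit(tag,box,thr,z,name):
    im,d,K,T=load(tag); u0,u1,v0,v1=box
    g=cv2.cvtColor(im,cv2.COLOR_BGR2GRAY)[v0:v1,u0:u1]; b=(g>thr).astype(np.uint8)
    c=max(cv2.findContours(b,0,1)[0],key=cv2.contourArea)+[u0,v0]; h=cv2.convexHull(c)[:,0]
    p=cast(K,T,h,z); print(tag,name,circ(p),len(h), p.min(0),p.max(0))
fit("wrist1",(190,265,135,205),110,16,"cap"); fit("wrist1",(315,425,55,165),110,28,"wash")
fit("scene1",(322,354,180,208),110,16,"cap"); fit("side1",(330,380,230,268),110,16,"cap")
fit("scene1",(285,323,236,268),110,12,"post"); fit("side1",(258,303,192,222),110,12,"post")
fit("scene1",(345,398,220,264),90,28,"wash"); fit("side1",(232,294,234,284),90,28,"wash")
E
```

```text
3.9 [513.   315.49 203.53] [ 0.21 -0.23 -0.85] 15.101988530319577
wrist1 cap (array([436.05,  20.46]), np.float64(35.06990460169942)) 30 [400.74 -14.13  16.  ] [470.96  54.24  16.  ]
wrist1 wash (array([610.42,  92.03]), np.float64(50.15971514544935)) 44 [560.55  41.68  28.  ] [660.8 141.7  28. ]
scene1 cap (array([439.71,  16.72]), np.float64(39.9502355337983)) 19 [392.38 -14.97  16.  ] [484.06  52.22  16.  ]
side1 cap (array([435.15,  25.37]), np.float64(36.88514544784529)) 19 [401.71 -14.22  16.  ] [469.8  65.8  16. ]
scene1 post (array([632.12, -73.83]), np.float64(41.02805678424519)) 20 [ 591.16 -112.57   12.  ] [673.3  -35.53  12.  ]
side1 post (array([629.52, -71.3 ]), np.float64(40.06109501518597)) 20 [ 589.52 -111.94   12.  ] [669.24 -31.15  12.  ]
scene1 wash (array([621.14,  90.08]), np.float64(55.135167861227096)) 26 [562.92  41.54  28.  ] [679.73 141.07  28.  ]
side1 wash (array([612.28, 100.12]), np.float64(46.05608454976463)) 19 [562.58  65.63  28.  ] [662.04 143.58  28.  ]
```

View pics/w4.png

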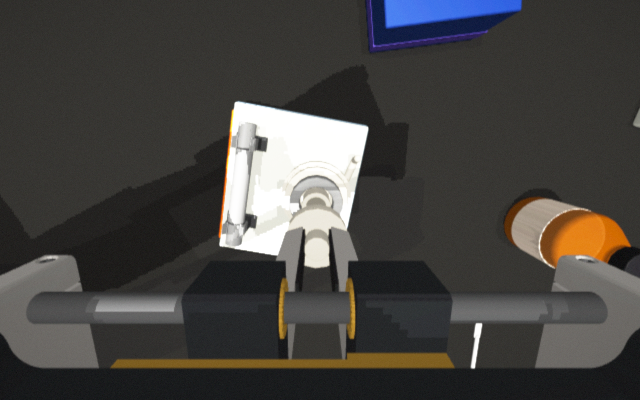

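Emit:
drive_tool(targets=[{"dr":[0,0,0],"offset":[0,0,-30],"claw":0},{"dr":[0,0,0],"offset":[-10,0,-80],"claw":0},{"dr":[0,0,0],"offset":[-20,0,-130],"claw":0},{"dr":[0,0,0],"offset":[-30,0,-180],"claw":0},{"dr":[0,0,0],"offset":[-35,0,-230],"claw":0},{"dr":[0,0,0],"offset":[-40,0,-280],"claw":0},{"dr":[0,0,0],"offset":[-43,0,-330],"claw":0},{"dr":[0,0,0],"offset":[-43,0,-370],"claw":0}])

```text
clock: 4.7
tcp_pos: [468.6, -56.5, 202.3]
orientation: [-0.707, 0.001, 0.0, 0.707]
wrist_force: [0.7, 0.1, -2.2]
gripper_width: 15.2
```

Emit:
drive_tool(targets=[{"dr":[0,0,0],"offset":[0,0,0],"claw":0},{"dr":[0,0,0],"offset":[0,0,0],"claw":0},{"dr":[0,0,0],"offset":[0,0,0],"claw":0}])

```text
clock: 5.0
tcp_pos: [469.7, -53.5, 202.7]
orientation: [-0.707, 0.0, 0.001, 0.707]
wrist_force: [0.6, 0.4, -0.7]
gripper_width: 15.2
```

```bash
python3 - <<'E'
from h import *
im,d,K,T=snap("wrist","w5"); s=bot.read_state(); print(s["clock"],s["tcp_pos"],s["wrist_force"],s["gripper_width"])
E
```

```text
5.05 [469.85 -53.17 202.92] [ 0.82  0.32 -0.15] 14.809720487396822
```

View pics/w5.png

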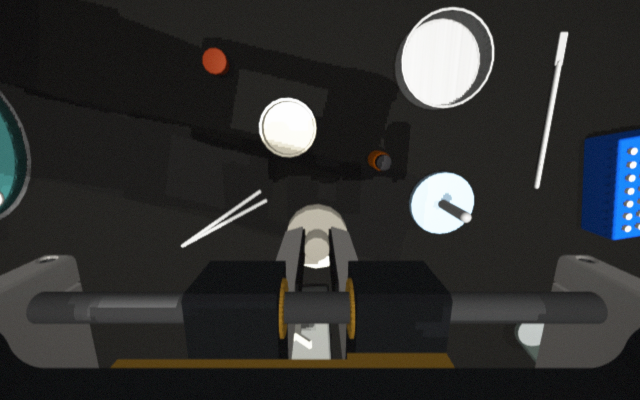

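```bash
cat >> h.py <<'E'
def fit(tag,box,thr,z,name):
    im,d,K,T=load(tag); u0,u1,v0,v1=box
    g=cv2.cvtColor(im,cv2.COLOR_BGR2GRAY)[v0:v1,u0:u1]; b=(g>thr).astype(np.uint8)
    c=max(cv2.findContours(b,0,1)[0],key=cv2.contourArea)+[u0,v0]; h=cv2.convexHull(c)[:,0]
    p=cast(K,T,h,z); print(tag,name,circ(p),len(h), p.min(0)[:2],p.max(0)[:2])
E
python3 - <<'E'
from h import *
fit("w5",(250,325,90,162),110,16,"cap"); fit("w5",(390,500,0,112),110,28,"wash"); fit("w5",(405,478,165,240),110,12,"post")
im,d,K,T=load("w5");C=cloud(d,K,T);z=C[...,2]
m=np.zeros(z.shape,bool);m[85:165,245:330]=(z[85:165,245:330]>11)&(z[85:165,245:330]<22); P=C[m]; print("rim pts",m.sum(),circ(P),P.min(0),P.max(0))
m=np.zeros(z.shape,bool);m[0:115,385:505]=(z[0:115,385:505]>22)&(z[0:115,385:505]<34); P=C[m]; print("wash rim",m.sum(),circ(P),P.min(0),P.max(0))
m=np.zeros(z.shape,bool);m[165:240,400:485]=(z[165:240,400:485]>65); P=C[m]; print("post top",m.sum(),P.mean(0),P.max(0))
m=np.zeros(z.shape,bool);m[140:180,360:400]=(z[140:180,360:400]>35); P=C[m]; print("vial",m.sum(),P.mean(0),P.max(0))
E
```

```text
w5 cap (array([434.98,  20.41]), np.float64(33.9468092689144)) 30 [401.41 -12.73] [468.72  54.31]
w5 wash (array([609.9 ,  91.73]), np.float64(50.04305933446133)) 46 [560.02  41.5 ] [659.89 141.28]
w5 post (array([628.64, -72.58]), np.float64(40.37970840996848)) 32 [ 588.44 -111.74] [667.54 -32.42]
rim pts 482 (array([435.03,  19.49]), np.float64(32.11108388691263)) [401.42 -14.06  11.  ] [468.72  52.32  17.5 ]
wash rim 1117 (array([609.8 ,  91.13]), np.float64(48.373523041611804)) [560.3   41.53  22.03] [660.   141.07  29.91]
post top 148 [605.34 -60.11 112.27] [633.46  15.98 370.28]
vial 226 [541.82 -16.74  50.58] [552.22  15.98 370.28]
```

Emit:
drive_tool(targets=[{"dr":[0,0,0],"offset":[-15,20,30],"claw":0},{"dr":[0,0,0],"offset":[-30,50,64],"claw":0},{"dr":[0,0,0],"offset":[-35,90,74],"claw":0},{"dr":[0,0,0],"offset":[-35,120,74],"claw":0},{"dr":[0,0,0],"offset":[-35,140,74],"claw":0},{"dr":[0,0,0],"offset":[-35,150,74],"claw":0},{"dr":[0,0,0],"offset":[-35,150,74],"claw":0},{"dr":[0,0,0],"offset":[-35,150,74],"claw":0}])

```text
clock: 5.85
tcp_pos: [435.8, 20.0, 54.5]
orientation: [0.707, 0.001, 0.0, -0.707]
wrist_force: [-1.2, 0.5, -0.8]
gripper_width: 15.2
```

```bash
python3 - <<'E'
from h import *
for i in range(2):
    im,d,K,T=snap("wrist","w6"); s=bot.read_state(); print(s["clock"],s["tcp_pos"],s["wrist_force"],s["gripper_width"])
im,d,K,T=snap("side","s6"); cv2.imwrite("pics/s6c.png",cv2.resize(im[150:290,240:440],None,fx=3,fy=3))
E
```

```text
5.9 [436.24  19.72  54.96] [0.64 0.43 0.28] 14.786304374716968
5.95 [436.34  19.58  55.09] [-1.05 -0.27 -0.49] 14.922147708194865
```

View pics/s6c.png

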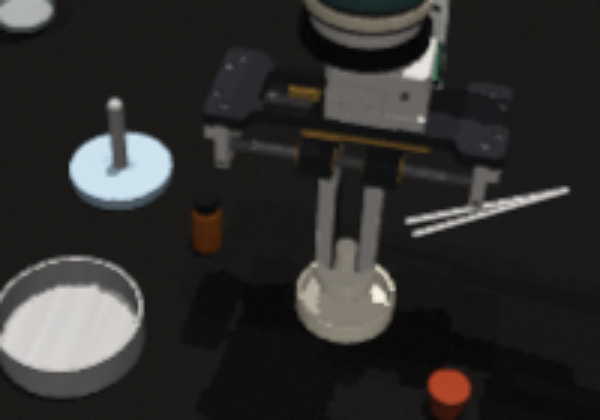

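Emit:
drive_tool(targets=[{"dr":[0,0,0],"offset":[-0.5,8,0],"claw":0},{"dr":[0,0,0],"offset":[-0.5,16,0],"claw":0},{"dr":[0,0,0],"offset":[-0.5,20,0],"claw":0},{"dr":[0,0,0],"offset":[-0.5,22,0],"claw":0},{"dr":[0,0,0],"offset":[-0.5,23,0],"claw":0},{"dr":[0,0,0],"offset":[-0.5,23,0],"claw":0},{"dr":[0,0,0],"offset":[-0.5,23,0],"claw":0}])

```text
clock: 6.7
tcp_pos: [433.8, 19.5, 30.8]
orientation: [0.707, -0.001, -0.001, -0.707]
wrist_force: [-4.1, 0.2, 4.6]
gripper_width: 15.3
```

Emit:
drive_tool(targets=[{"dr":[0,0,0],"offset":[0,0,0],"claw":0.3},{"dr":[0,0,0],"offset":[0,0,0],"claw":0.35},{"dr":[0,0,0],"offset":[0,0,0],"claw":0.35},{"dr":[0,0,0],"offset":[0,-15,0],"claw":0.35},{"dr":[0,0,0],"offset":[0,-45,0],"claw":0.35},{"dr":[0,0,0],"offset":[0,-90,0],"claw":0.35},{"dr":[0,0,0],"offset":[0,-130,0],"claw":0.5},{"dr":[0,0,0],"offset":[0,-130,0],"claw":0.5}])

```text
clock: 7.5
tcp_pos: [438.5, 19.2, 167.2]
orientation: [0.707, 0.005, 0.005, -0.707]
wrist_force: [1.1, 0.6, 0.5]
gripper_width: 45.0
```

```bash
python3 - <<'E'
from h import *
s=bot.read_state(); print(s["clock"],s["tcp_pos"],s["wrist_force"],s["gripper_width"])
im,d,K,T=snap("side","s7"); cv2.imwrite("pics/s7c.png",cv2.resize(im[150:290,240:440],None,fx=3,fy=3))
C=cloud(d,K,T); m=np.zeros(d.shape,bool); z=C[...,2]; m[225:275,325:385]=(z[225:275,325:385]>30)&(z[225:275,325:385]<42); print(C[m].mean(0),C[m].min(0),C[m].max(0),m.sum())
E
```

```text
7.5 [438.5   19.2  167.16] [1.08 0.58 0.53] 44.954285717003025
[435.76  22.61  34.03] [428.16  13.28  30.05] [442.86  28.74  37.24] 44
```

View pics/s7c.png

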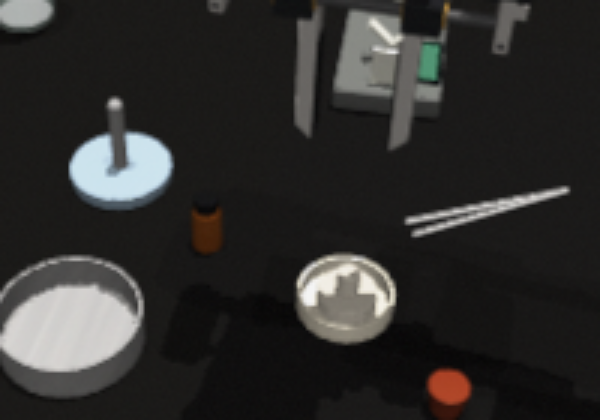

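Emit:
drive_tool(targets=[{"dr":[0,0,0],"offset":[10,-15,40],"claw":0.75},{"dr":[0,0,0],"offset":[20,-25,90],"claw":0.75},{"dr":[0,0,0],"offset":[35,-25,140],"claw":0.75},{"dr":[0,0,0],"offset":[50,-25,187],"claw":0.75},{"dr":[0,0,0],"offset":[65,-25,234],"claw":0.75},{"dr":[0,0,0],"offset":[76,-10,275],"claw":0.75},{"dr":[0,0,0],"offset":[78.5,10,296],"claw":0.75},{"dr":[0,0,0],"offset":[78.5,25,296],"claw":0.75}])

```text
clock: 8.35
tcp_pos: [511.5, 317.6, 131.1]
orientation: [0.708, -0.0, -0.003, -0.706]
wrist_force: [0.6, 0.1, -0.2]
gripper_width: 70.6
```

Emit:
drive_tool(targets=[{"dr":[0,0,0],"offset":[0,0,0],"claw":0.75},{"dr":[0,0,0],"offset":[0,0,0],"claw":0.75}])

```text
clock: 8.55
tcp_pos: [512.5, 314.1, 134.5]
orientation: [0.708, -0.001, -0.0, -0.707]
wrist_force: [0.4, 0.2, 0.1]
gripper_width: 70.7
```

```bash
python3 - <<'E'
from h import *
s=bot.read_state(); print(s["clock"],s["tcp_pos"],s["wrist_force"],s["gripper_width"])
im,d,K,T=snap("wrist","w8"); C=cloud(d,K,T)
im,d,K,T=snap("side","s8"); cv2.imwrite("pics/s8c.png",cv2.resize(im[250:400,180:380],None,fx=3,fy=3))
im,d,K,T=load("w2");C=cloud(d,K,T)
for v in range(78,104,4): print([tuple(np.round(C[v,u]).astype(int)) for u in range(352,368,4)])
E
```

```text
8.55 [512.55 314.09 134.47] [0.4  0.23 0.14] 70.7062192704191
[(np.int64(545), np.int64(365), np.int64(46)), (np.int64(550), np.int64(365), np.int64(44)), (np.int64(555), np.int64(365), np.int64(46)), (np.int64(555), np.int64(360), np.int64(77))]
[(np.int64(545), np.int64(360), np.int64(45)), (np.int64(550), np.int64(360), np.int64(45)), (np.int64(551), np.int64(356), np.int64(71)), (np.int64(555), np.int64(356), np.int64(76))]
[(np.int64(545), np.int64(356), np.int64(45)), (np.int64(550), np.int64(356), np.int64(43)), (np.int64(553), np.int64(353), np.int64(64)), (np.int64(558), np.int64(353), np.int64(63))]
[(np.int64(545), np.int64(351), np.int64(44)), (np.int64(549), np.int64(350), np.int64(54)), (np.int64(553), np.int64(349), np.int64(59)), (np.int64(561), np.int64(351), np.int64(45))]
[(np.int64(545), np.int64(346), np.int64(44)), (np.int64(549), np.int64(345), np.int64(55)), (np.int64(554), np.int64(345), np.int64(56)), (np.int64(561), np.int64(346), np.int64(44))]
[(np.int64(545), np.int64(341), np.int64(45)), (np.int64(549), np.int64(340), np.int64(55)), (np.int64(556), np.int64(341), np.int64(45)), (np.int64(561), np.int64(341), np.int64(45))]
[(np.int64(544), np.int64(335), np.int64(63)), (np.int64(550), np.int64(335), np.int64(53)), (np.int64(556), np.int64(336), np.int64(43)), (np.int64(562), np.int64(337), np.int64(38))]
```

View pics/w8.png

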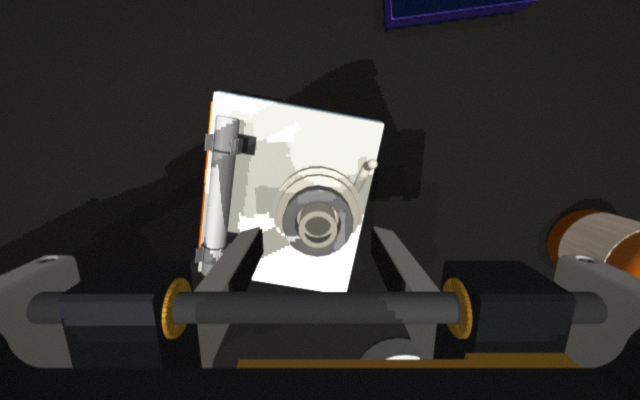

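View pics/s8c.png

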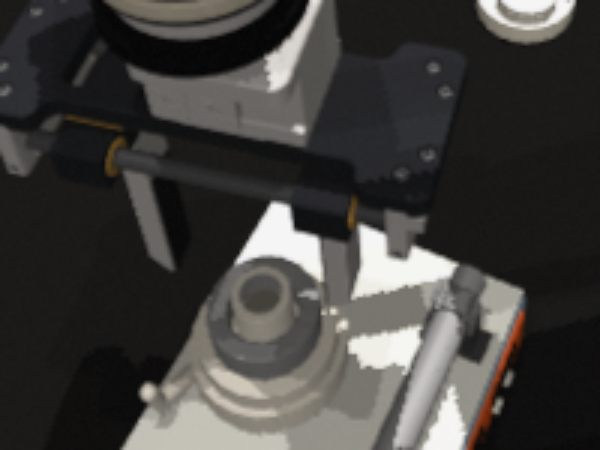

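Emit:
drive_tool(targets=[{"dr":[0,0,0],"offset":[0,15,0],"claw":0.75},{"dr":[0,0,0],"offset":[0,32,0],"claw":0.75},{"dr":[0,0,0],"offset":[0,43,0],"claw":0.75},{"dr":[0,0,0],"offset":[0,48,0],"claw":0.75},{"dr":[0,0,0],"offset":[0,48,0],"claw":0.75},{"dr":[0,0,0],"offset":[0,48,0],"claw":0.5},{"dr":[0,0,0],"offset":[0,48,0],"claw":0.4},{"dr":[0,0,0],"offset":[0,48,0],"claw":0.4}])

```text
clock: 9.45
tcp_pos: [513.4, 315.8, 88.5]
orientation: [-0.707, -0.001, -0.0, 0.707]
wrist_force: [-0.5, 0.1, 2.0]
gripper_width: 53.5
```

Emit:
drive_tool(targets=[{"dr":[0,0,0],"offset":[0,0,0],"claw":0.4},{"dr":[0,0,0],"offset":[0,0,0],"claw":0.4},{"dr":[0,0,0],"offset":[0,0,0],"claw":0.4}])

```text
clock: 9.75
tcp_pos: [513.4, 315.8, 88.5]
orientation: [-0.707, -0.001, -0.0, 0.707]
wrist_force: [-0.1, 0.5, 3.8]
gripper_width: 53.2
```

Emit:
drive_tool(targets=[{"dr":[0,0,0],"offset":[0,-3,0],"claw":0.4},{"dr":[0,0,0],"offset":[0,-8,0],"claw":0.4},{"dr":[0,0,0],"offset":[0,-16,0],"claw":0.4},{"dr":[0,0,0],"offset":[0,-28,0],"claw":0.4},{"dr":[0,0,0],"offset":[0,-45,0],"claw":0.4},{"dr":[0,0,0],"offset":[0,-65,0],"claw":0.4},{"dr":[0,0,0],"offset":[0,-80,0],"claw":0.4},{"dr":[0,0,0],"offset":[0,-80,0],"claw":0.4}])

```text
clock: 10.55
tcp_pos: [514.6, 316.3, 171.5]
orientation: [-0.706, -0.002, -0.002, 0.708]
wrist_force: [1.4, 1.0, -1.6]
gripper_width: 53.4
```

```bash
python3 - <<'E'
from h import *
s=bot.read_state(); print(s["clock"],s["tcp_pos"],s["wrist_force"],s["gripper_width"])
im,d,K,T=snap("side","s9"); cv2.imwrite("pics/s9c.png",cv2.resize(im[200:400,150:380],None,fx=3,fy=3))
E
```

```text
10.55 [514.63 316.33 171.47] [ 1.38  0.99 -1.6 ] 53.39093926932914
```

View pics/s9c.png

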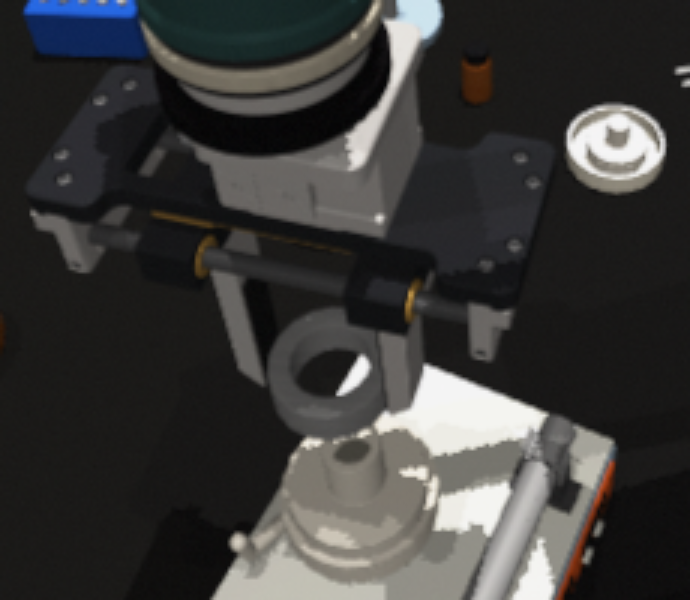

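```bash
python3 - <<'E'
from h import *
im,d,K,T=load("s9"); C=cloud(d,K,T)
u0,v0=150+265//3,200+300//3
S=C[v0:v0+50,u0:u0+45].reshape(-1,3)
m=(np.hypot(S[:,0]-513.5,S[:,1]-316)<30)&(np.abs(S[:,2]-175)<25); P=S[m]; print(m.sum(),P.min(0),P.max(0))
P=P[P[:,2]>np.percentile(P[:,2],40)]
for _ in range(5):
    A=np.c_[P[:,0]-513.5,P[:,1]-316,np.ones(len(P))]; x=np.linalg.lstsq(A,P[:,2],rcond=None)[0]; r=P[:,2]-A@x; P=P[abs(r)<max(2,1.5*r.std())]
print(x,len(P),r.std())
E
```

```text
1160 [485.76 292.16 156.4 ] [543.2  345.07 199.94]
[  0.01   0.   176.45] 614 0.7830566223493555
```

Emit:
drive_tool(targets=[{"dr":[0,0,0],"offset":[5,0,-20],"claw":0.4},{"dr":[0,0,0],"offset":[16,0,-55],"claw":0.4},{"dr":[0,0,0],"offset":[29,0,-98],"claw":0.4},{"dr":[0,0,0],"offset":[42,0,-141],"claw":0.4},{"dr":[0,0,0],"offset":[55,0,-184],"claw":0.4},{"dr":[0,0,0],"offset":[68,0,-227],"claw":0.4},{"dr":[0,0,0],"offset":[81,0,-270],"claw":0.4},{"dr":[0,0,0],"offset":[90,0,-300],"claw":0.4}])

```text
clock: 11.4
tcp_pos: [602.7, 12.5, 165.8]
orientation: [0.707, -0.002, -0.0, -0.707]
wrist_force: [0.1, -1.1, -2.5]
gripper_width: 53.0
```

Emit:
drive_tool(targets=[{"dr":[0,0,0],"offset":[0,0,0],"claw":0.4},{"dr":[0,0,0],"offset":[0,0,0],"claw":0.4},{"dr":[0,0,0],"offset":[0,0,0],"claw":0.4}])

```text
clock: 11.7
tcp_pos: [602.4, 16.5, 166.6]
orientation: [-0.707, 0.0, 0.001, 0.707]
wrist_force: [-0.3, 0.5, -3.1]
gripper_width: 53.0
```

```bash
python3 - <<'E'
from h import *
s=bot.read_state(); print(s["clock"],s["tcp_pos"],s["wrist_force"],s["gripper_width"])
im,d,K,T=snap("scene","c10"); fit("c10",(285,323,236,268),110,12,"post")
im,d,K,T=snap("side","s10"); fit("s10",(258,303,192,222),110,12,"post"); C=cloud(d,K,T)
S=C[175:205,265:295].reshape(-1,3); S=S[(S[:,2]>40)&(S[:,2]<85)]; print(S.mean(0),S.max(0),len(S),circ(S))
im,d,K,T=load("scene1"); C=cloud(d,K,T)
S=C[225:252,290:318].reshape(-1,3); S=S[(S[:,2]>40)&(S[:,2]<85)]; print(S.mean(0),S.max(0),len(S),circ(S))
E
```

```text
11.7 [602.37  16.49 166.59] [-0.3   0.46 -3.14] 53.00559094584659
c10 post (array([631.97, -73.76]), np.float64(41.04781000814219)) 20 [ 591.16 -112.57] [673.39 -35.53]
s10 post (array([629.62, -71.36]), np.float64(40.071008386600276)) 19 [ 589.52 -111.94] [669.24 -31.15]
[628.94 -66.96  50.57] [635.11 -63.69  62.49] 37 (array([629.68, -68.71]), np.float64(4.298861466296732))
[631.81 -73.    60.81] [636.44 -67.41  77.21] 60 (array([630.16, -73.04]), np.float64(4.4240362432874365))
```

Emit:
drive_tool(targets=[{"dr":[0,0,0],"offset":[10,0,-30],"claw":0.4},{"dr":[0,0,0],"offset":[20,0,-65],"claw":0.4},{"dr":[0,0,0],"offset":[27,5,-87.5],"claw":0.4},{"dr":[0,0,0],"offset":[27,25,-87.5],"claw":0.4},{"dr":[0,0,0],"offset":[27,45,-87.5],"claw":0.4},{"dr":[0,0,0],"offset":[27,52,-87.5],"claw":0.4},{"dr":[0,0,0],"offset":[27,52,-87.5],"claw":0.4},{"dr":[0,0,0],"offset":[27,52,-87.5],"claw":0.4}])

```text
clock: 12.6
tcp_pos: [630.5, -71.3, 116.5]
orientation: [0.707, 0.001, 0.0, -0.707]
wrist_force: [0.3, 0.2, -2.7]
gripper_width: 53.0
```

```bash
python3 - <<'E'
from h import *
s=bot.read_state(); print(s["clock"],s["tcp_pos"],s["wrist_force"],s["gripper_width"])
im,d,K,T=snap("scene","c11"); cv2.imwrite("pics/c11c.png",cv2.resize(im[180:280,250:380],None,fx=5,fy=5,interpolation=cv2.INTER_CUBIC))
im,d,K,T=snap("side","s11");cv2.imwrite("pics/s11c.png",cv2.resize(im[120:230,220:350],None,fx=5,fy=5,interpolation=cv2.INTER_CUBIC))
E
```

```text
12.6 [630.47 -71.28 116.46] [ 0.34  0.2  -2.72] 53.03268803786344
```

View pics/c11c.png

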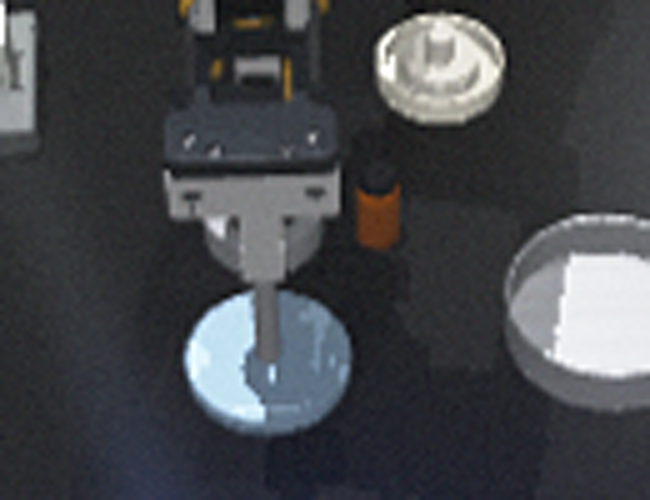

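View pics/s11c.png

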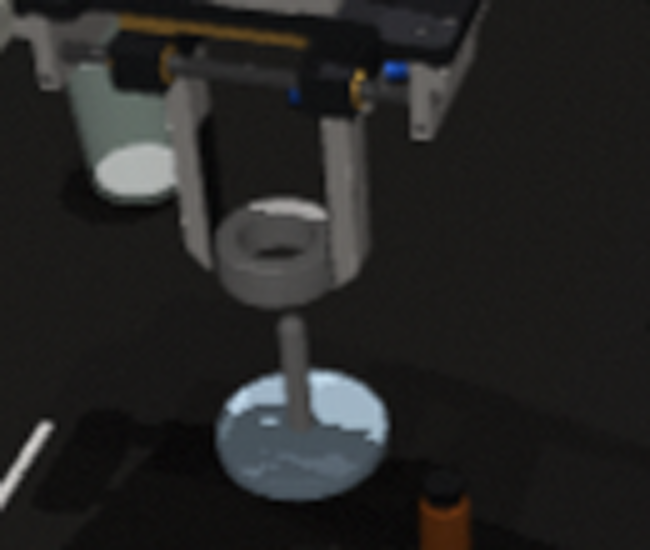

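Emit:
drive_tool(targets=[{"dr":[0,0,0],"offset":[0,12,0],"claw":0.4},{"dr":[0,0,0],"offset":[0,28,0],"claw":0.4},{"dr":[0,0,0],"offset":[0,44,0],"claw":0.4},{"dr":[0,0,0],"offset":[0,60,0],"claw":0.4},{"dr":[0,0,0],"offset":[0,74,0],"claw":0.4},{"dr":[0,0,0],"offset":[0,82,0],"claw":0.4},{"dr":[0,0,0],"offset":[0,85,0],"claw":0.4},{"dr":[0,0,0],"offset":[0,85,0],"claw":0.4}])

```text
clock: 13.5
tcp_pos: [629.9, -72.0, 30.0]
orientation: [-0.707, 0.0, 0.0, 0.707]
wrist_force: [-0.0, 0.3, -2.4]
gripper_width: 53.1
```

Emit:
drive_tool(targets=[{"dr":[0,0,0],"offset":[0,2,0],"claw":0.4},{"dr":[0,0,0],"offset":[0,4,0],"claw":0.4},{"dr":[0,0,0],"offset":[0,4,0],"claw":0.4},{"dr":[0,0,0],"offset":[0,4,0],"claw":0.4}])

```text
clock: 13.9
tcp_pos: [630.2, -72.0, 26.8]
orientation: [0.707, 0.0, 0.0, -0.707]
wrist_force: [0.1, -0.3, -3.3]
gripper_width: 53.4
```

Emit:
drive_tool(targets=[{"dr":[0,0,0],"offset":[0,0.5,0],"claw":0.4},{"dr":[0,0,0],"offset":[0,1,0],"claw":0.4},{"dr":[0,0,0],"offset":[0,1,0],"claw":0.4},{"dr":[0,0,0],"offset":[0,1,0],"claw":0.4}])

```text
clock: 14.3
tcp_pos: [630.3, -72.1, 26.5]
orientation: [0.707, 0.0, 0.0, -0.707]
wrist_force: [-2.9, 0.4, 3.2]
gripper_width: 53.3
```

Contact now (force from −3 N to +3 N). Release and lift.

Emit:
drive_tool(targets=[{"dr":[0,0,0],"offset":[0,0,0],"claw":0.75},{"dr":[0,0,0],"offset":[0,0,0],"claw":0.75},{"dr":[0,0,0],"offset":[0,0,0],"claw":0.75},{"dr":[0,0,0],"offset":[0,-20,0],"claw":0.75},{"dr":[0,0,0],"offset":[0,-60,0],"claw":0.75},{"dr":[0,0,0],"offset":[0,-105,0],"claw":0.75},{"dr":[0,0,0],"offset":[0,-140,0],"claw":0.75},{"dr":[0,0,0],"offset":[0,-140,0],"claw":0.75}])

```text
clock: 15.1
tcp_pos: [633.5, -72.7, 173.3]
orientation: [0.708, 0.005, 0.005, -0.706]
wrist_force: [0.1, 0.3, 0.7]
gripper_width: 70.3
```

```bash
python3 - <<'E'
from h import *
s=bot.read_state(); print(s["clock"],s["tcp_pos"],s["wrist_force"],s["gripper_width"])
im,d,K,T=snap("side","s12");cv2.imwrite("pics/s12c.png",cv2.resize(im[120:270,220:390],None,fx=4,fy=4,interpolation=cv2.INTER_CUBIC))
C=cloud(d,K,T); S=C[180:215,255:305].reshape(-1,3)
r=np.hypot(S[:,0]-630,S[:,1]+72); P=S[(S[:,2]>26)&(S[:,2]<38)&(r<40)]; A=np.c_[P[:,:2]-[630,-72],np.ones(len(P))]; print(np.linalg.lstsq(A,P[:,2],rcond=None)[0],len(P),circ(P),P.min(0),P.max(0))
E
```

```text
15.1 [633.54 -72.66 173.32] [0.08 0.35 0.69] 70.33145088712932
[ 0.01 -0.02 31.18] 219 (array([631.57, -68.12]), np.float64(21.43594964502751)) [605.94 -95.83  26.05] [658.73 -42.32  37.26]
```

View pics/s12c.png

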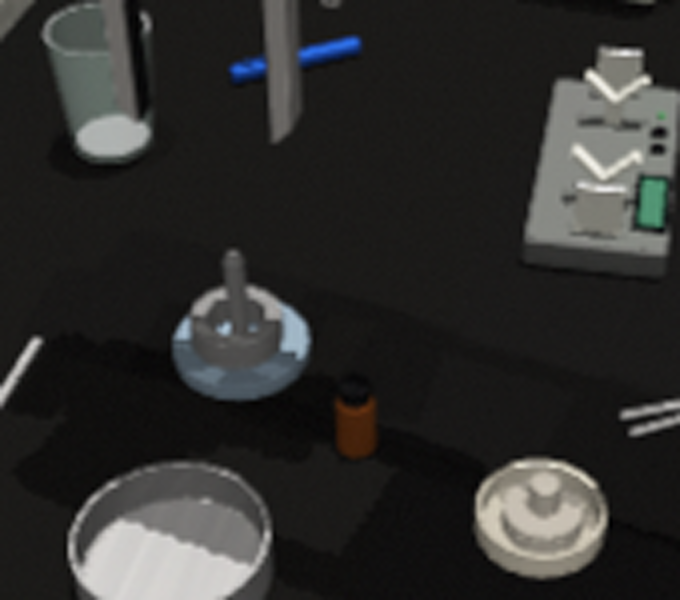

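Emit:
drive_tool(targets=[{"dr":[0,0,0],"offset":[-10,0,30],"claw":0.6},{"dr":[0,0,0],"offset":[-23,0,75],"claw":0.6},{"dr":[0,0,0],"offset":[-37,0,122],"claw":0.6},{"dr":[0,0,0],"offset":[-51,0,169],"claw":0.6},{"dr":[0,0,0],"offset":[-65,0,216],"claw":0.6},{"dr":[0,0,0],"offset":[-79,0,263],"claw":0.6},{"dr":[0,0,0],"offset":[-93,0,310],"claw":0.6},{"dr":[0,0,0],"offset":[-105,0,350],"claw":0.6}])

```text
clock: 15.95
tcp_pos: [522.9, 279.9, 162.8]
orientation: [0.708, -0.001, -0.002, -0.707]
wrist_force: [-0.4, 0.3, -0.1]
gripper_width: 56.1
```

Emit:
drive_tool(targets=[{"dr":[0,0,0],"offset":[-8,10,25],"claw":0.6},{"dr":[0,0,0],"offset":[-12,25,37.5],"claw":0.6},{"dr":[0,0,0],"offset":[-12,35,37.5],"claw":0.6},{"dr":[0,0,0],"offset":[-12,35,37.5],"claw":0.6},{"dr":[0,0,0],"offset":[-12,35,37.5],"claw":0.6}])

```text
clock: 16.45
tcp_pos: [513.3, 313.8, 129.4]
orientation: [0.708, -0.001, 0.0, -0.707]
wrist_force: [-0.1, 0.2, -0.5]
gripper_width: 56.5
```

```bash
python3 - <<'E'
from h import *
s=bot.read_state(); print(s["clock"],s["tcp_pos"],s["wrist_force"],s["gripper_width"])
im,d,K,T=snap("side","s13");cv2.imwrite("pics/s13c.png",cv2.resize(im[250:400,180:380],None,fx=3,fy=3))
im,d,K,T=snap("wrist","w13")
C=cloud(d,K,T); z=C[...,2]
S=C[150:245,270:370].reshape(-1,3); P=S[(S[:,2]>102)&(S[:,2]<110)&(np.hypot(S[:,0]-512.8,S[:,1]-315.3)<22)]; print(len(P),circ(P),P.min(0),P.max(0))
P=S[(S[:,2]>70)&(S[:,2]<78)&(np.hypot(S[:,0]-512.8,S[:,1]-315.3)<40)]; print(len(P),circ(P),P.min(0),P.max(0))
E
```

```text
16.45 [513.3  313.75 129.39] [-0.07  0.18 -0.47] 56.54467459923772
503 (array([512.75, 316.2 ]), np.float64(11.974451448501684)) [499.15 306.   102.07] [526.44 329.87 106.98]
3604 (array([512.75, 317.29]), np.float64(25.237381641353196)) [479.26 293.18  70.1 ] [546.18 349.59  77.93]
```

View pics/s13c.png

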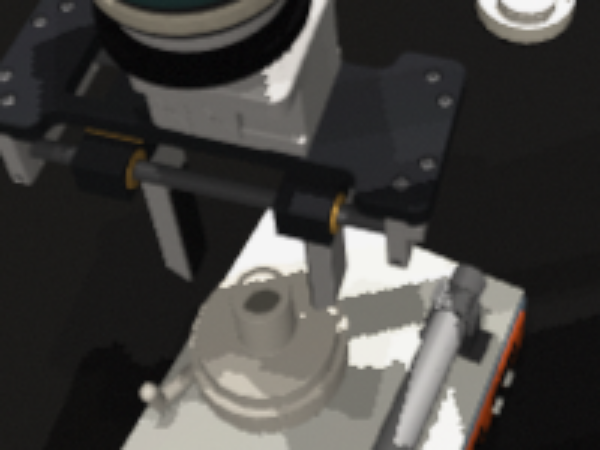

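View pics/w13.png

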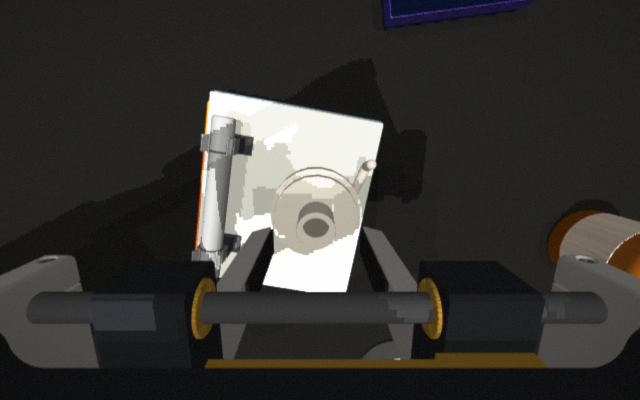

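Emit:
drive_tool(targets=[{"dr":[0,0,0],"offset":[0,14,0],"claw":0.6},{"dr":[0,0,0],"offset":[0,28,0],"claw":0.6},{"dr":[0,0,0],"offset":[0,36,0],"claw":0.6},{"dr":[0,0,0],"offset":[0,40,0],"claw":0.6},{"dr":[0,0,0],"offset":[0,40,0],"claw":0.6},{"dr":[0,0,0],"offset":[0,40,0],"claw":0.2},{"dr":[0,0,0],"offset":[0,40,0],"claw":0.1},{"dr":[0,0,0],"offset":[0,40,0],"claw":0.1}])

```text
clock: 17.35
tcp_pos: [513.4, 315.7, 91.2]
orientation: [-0.707, -0.0, -0.0, 0.707]
wrist_force: [-0.1, 0.2, -0.4]
gripper_width: 35.4
```

Emit:
drive_tool(targets=[{"dr":[0,0,0],"offset":[0,0,0],"claw":0.1},{"dr":[0,0,0],"offset":[0,0,0],"claw":0.1},{"dr":[0,0,0],"offset":[0,0,0],"claw":0.1},{"dr":[0,0,0],"offset":[0,0,0],"claw":0.1}])

```text
clock: 17.75
tcp_pos: [513.2, 315.6, 91.0]
orientation: [-0.707, -0.0, -0.0, 0.707]
wrist_force: [-0.8, -0.4, 1.2]
gripper_width: 27.4
```

Gripped at 27.4 mm on the 28 mm neck. Lift straight up.

Emit:
drive_tool(targets=[{"dr":[0,0,0],"offset":[0,-3,0],"claw":0.1},{"dr":[0,0,0],"offset":[0,-8,0],"claw":0.1},{"dr":[0,0,0],"offset":[0,-16,0],"claw":0.1},{"dr":[0,0,0],"offset":[0,-28,0],"claw":0.1},{"dr":[0,0,0],"offset":[0,-45,0],"claw":0.1},{"dr":[0,0,0],"offset":[0,-65,0],"claw":0.1},{"dr":[0,0,0],"offset":[0,-75,0],"claw":0.1},{"dr":[0,0,0],"offset":[0,-75,0],"claw":0.1}])

```text
clock: 18.55
tcp_pos: [514.2, 316.1, 168.5]
orientation: [-0.706, -0.002, -0.002, 0.708]
wrist_force: [0.2, -0.2, -1.4]
gripper_width: 27.6
```

```bash
python3 - <<'E'
from h import *
s=bot.read_state(); print(s["clock"],s["tcp_pos"],s["wrist_force"],s["gripper_width"])
im,d,K,T=snap("side","s14");cv2.imwrite("pics/s14c.png",cv2.resize(im[200:400,150:380],None,fx=3,fy=3))
C=cloud(d,K,T); S=C[200:400,200:320].reshape(-1,3)
P=S[(np.hypot(S[:,0]-513,S[:,1]-316)<33)&(S[:,2]>120)&(S[:,2]<160)]; 
hist=np.histogram(P[:,2],bins=20); print(hist)
E
```

```text
18.55 [514.22 316.11 168.49] [ 0.21 -0.21 -1.43] 27.620258960015747
(array([  3,   6,   6,  10,  10,   7,  12,  11,   6,   8,  13, 140, 452,
       267,  34,   8,   5,  10,  16,  16]), array([136.01, 137.2 , 138.39, 139.59, 140.78, 141.98, 143.17, 144.36,
       145.56, 146.75, 147.94, 149.14, 150.33, 151.52, 152.72, 153.91,
       155.11, 156.3 , 157.49, 158.69, 159.88]))
```

View pics/s14c.png

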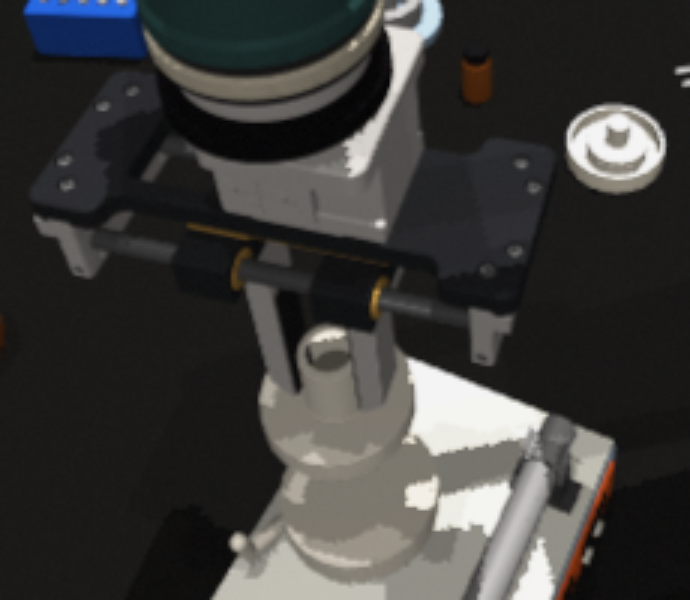

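Emit:
drive_tool(targets=[{"dr":[0,0,0],"offset":[10,0,-22],"claw":0.1},{"dr":[0,0,0],"offset":[28,0,-65],"claw":0.1},{"dr":[0,0,0],"offset":[47,0,-108],"claw":0.1},{"dr":[0,0,0],"offset":[66,0,-151],"claw":0.1},{"dr":[0,0,0],"offset":[85,0,-195],"claw":0.1},{"dr":[0,0,0],"offset":[97,0,-222],"claw":0.1},{"dr":[0,0,0],"offset":[97,20,-224],"claw":0.1},{"dr":[0,0,0],"offset":[97,50,-224],"claw":0.1}])

```text
clock: 19.4
tcp_pos: [611.5, 89.8, 115.9]
orientation: [-0.707, -0.0, -0.002, 0.707]
wrist_force: [-0.1, 0.1, -1.3]
gripper_width: 27.0
```

Emit:
drive_tool(targets=[{"dr":[0,0,0],"offset":[0,0,0],"claw":0.1},{"dr":[0,0,0],"offset":[0,0,0],"claw":0.1}])

```text
clock: 19.6
tcp_pos: [608.9, 91.5, 114.0]
orientation: [0.707, -0.001, -0.001, -0.707]
wrist_force: [0.8, -0.3, -0.4]
gripper_width: 27.4
```

```bash
python3 - <<'E'
from h import *
s=bot.read_state(); print(s["clock"],s["tcp_pos"],s["wrist_force"],s["gripper_width"])
im,d,K,T=snap("side","s15");cv2.imwrite("pics/s15c.png",cv2.resize(im[150:300,200:390],None,fx=4,fy=4))
E
```

```text
19.6 [608.95  91.51 113.98] [ 0.85 -0.31 -0.45] 27.420042291045668
```

View pics/s15c.png

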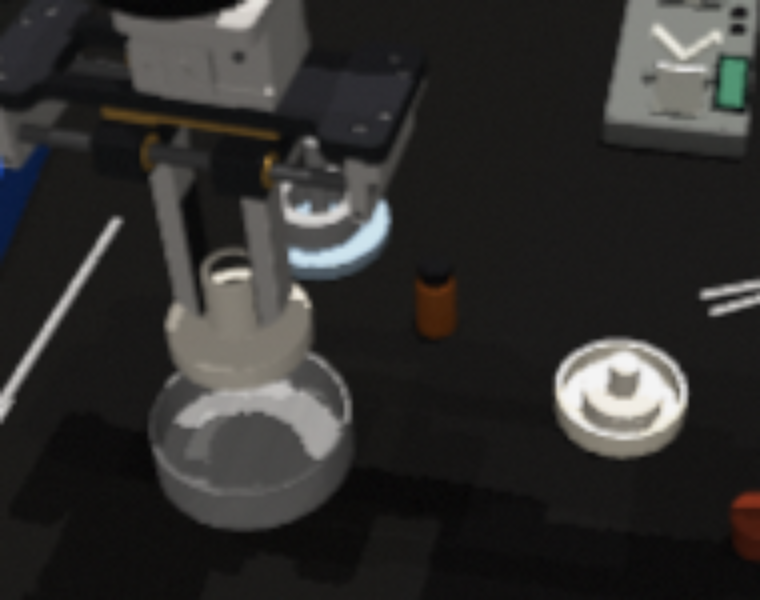

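Emit:
drive_tool(targets=[{"dr":[0,0,0],"offset":[0,12,0],"claw":0.1},{"dr":[0,0,0],"offset":[0,28,0],"claw":0.1},{"dr":[0,0,0],"offset":[0,44,0],"claw":0.1},{"dr":[0,0,0],"offset":[0,60,0],"claw":0.1},{"dr":[0,0,0],"offset":[0,72,0],"claw":0.1},{"dr":[0,0,0],"offset":[0,78,0],"claw":0.1},{"dr":[0,0,0],"offset":[0,80,0],"claw":0.1},{"dr":[0,0,0],"offset":[0,80,0],"claw":0.1}])

```text
clock: 20.45
tcp_pos: [610.3, 91.5, 35.7]
orientation: [0.707, 0.0, 0.0, -0.707]
wrist_force: [-0.1, 0.1, -1.4]
gripper_width: 27.3
```

Emit:
drive_tool(targets=[{"dr":[0,0,0],"offset":[0,1,0],"claw":0.1},{"dr":[0,0,0],"offset":[0,1.5,0],"claw":0.1},{"dr":[0,0,0],"offset":[0,1.5,0],"claw":0.1},{"dr":[0,0,0],"offset":[0,1.5,0],"claw":0.1}])

```text
clock: 20.85
tcp_pos: [610.2, 91.5, 34.4]
orientation: [-0.707, -0.0, -0.0, 0.707]
wrist_force: [0.3, 0.1, -1.4]
gripper_width: 27.3
```

Emit:
drive_tool(targets=[{"dr":[0,0,0],"offset":[0,0.5,0],"claw":0.1},{"dr":[0,0,0],"offset":[0,1,0],"claw":0.1},{"dr":[0,0,0],"offset":[0,1,0],"claw":0.1},{"dr":[0,0,0],"offset":[0,1,0],"claw":0.1}])

```text
clock: 21.25
tcp_pos: [610.3, 91.5, 34.0]
orientation: [0.707, 0.0, 0.0, -0.707]
wrist_force: [-1.7, 0.0, 5.6]
gripper_width: 27.3
```

Emit:
drive_tool(targets=[{"dr":[0,0,0],"offset":[0,0,0],"claw":0.5},{"dr":[0,0,0],"offset":[0,0,0],"claw":0.5},{"dr":[0,0,0],"offset":[0,0,0],"claw":0.5},{"dr":[0,0,0],"offset":[0,-15,0],"claw":0.5},{"dr":[0,0,0],"offset":[0,-55,0],"claw":0.5},{"dr":[0,0,0],"offset":[0,-100,0],"claw":0.5},{"dr":[0,0,0],"offset":[0,-140,0],"claw":0.5},{"dr":[0,0,0],"offset":[0,-140,0],"claw":0.5}])

```text
clock: 22.05
tcp_pos: [614.0, 91.8, 182.9]
orientation: [-0.707, -0.006, -0.006, 0.707]
wrist_force: [0.3, -0.4, 0.2]
gripper_width: 47.1
```

```bash
python3 - <<'E'
from h import *
s=bot.read_state(); print(s["clock"],s["tcp_pos"],s["wrist_force"],s["gripper_width"])
im,d,K,T=snap("side","s16");cv2.imwrite("pics/s16c.png",cv2.resize(im[150:300,200:390],None,fx=4,fy=4))
C=cloud(d,K,T); S=C[225:285,230:295].reshape(-1,3); r=np.hypot(S[:,0]-610,S[:,1]-91.5)
P=S[(S[:,2]>44)&(r<25)]; print(P.mean(0),P.min(0),P.max(0),len(P))
P=S[(S[:,2]>13)&(S[:,2]<21)&(r<36)]; A=np.c_[P[:,:2]-[610,91.5],np.ones(len(P))]; print(np.linalg.lstsq(A,P[:,2],rcond=None)[0],len(P),P.min(0),P.max(0))
E
```

```text
22.05 [613.96  91.8  182.86] [ 0.33 -0.38  0.21] 47.10673633533894
[610.25  96.47  48.14] [598.08  80.18  44.18] [625.25 108.13  50.45] 78
[ 0.   -0.01 16.75] 529 [577.67  60.16  13.22] [644.96 126.91  20.8 ]
```

View pics/s16c.png

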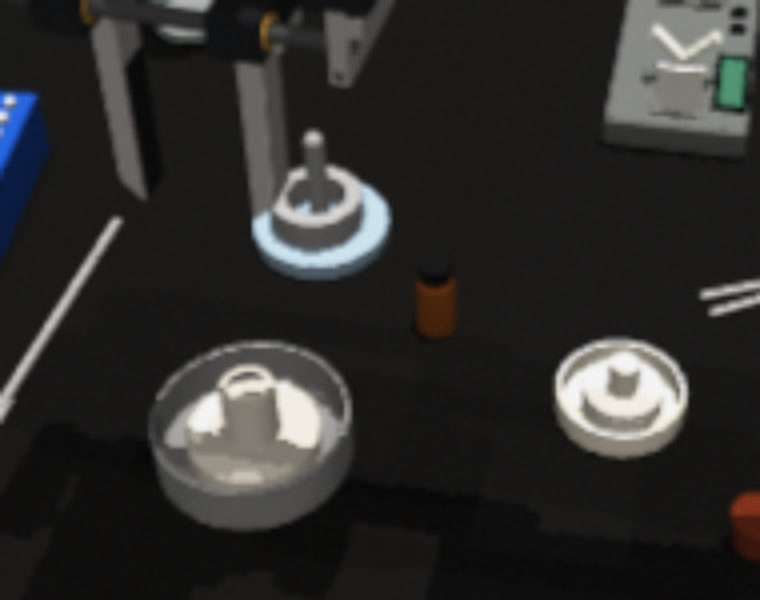

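```bash
python3 - <<'E'
from h import *
for t in["w2","w13","w8","w4"]:
    im,d,K,T=load(t); C=cloud(d,K,T); S=C[20:262,180:300].reshape(-1,3)
    u=np.array([np.cos(-.179),np.sin(-.179)]); n=np.array([-u[1],u[0]])
    q=S[:,:2]-[434.2,329.7]; a=q@u; b=q@n
    P=S[(abs(a)<8)&(abs(b)<64)&(S[:,2]>81)&(S[:,2]<87)&(abs(abs(b)-45)>9)]
    l=cv2.fitLine(P[:,:2].astype(np.float32),cv2.DIST_HUBER,0,.01,.01).ravel()
    if l[1]<0:l[:2]*=-1
    k=(329.7-l[3])/l[1]; M=S[(abs(a)<11)&(abs(b)<80)&(S[:,2]>68)&(S[:,2]<90)]; bb=(M[:,:2]-[434.2,329.7])@n
    print(t,len(P),"axis x at y=329.7:",l[2]+k*l[0],"angle",np.degrees(np.arctan2(l[0],l[1])),"z",np.percentile(P[:,2],90),"ends",bb.min(),bb.max())
E
```

```text
w2 763 axis x at y=329.7: 434.50333 angle 10.273994 z 83.64695612425861 ends -64.41090525968305 65.4812951071333
w13 1554 axis x at y=329.7: 434.7509 angle 10.172647 z 83.50079826245253 ends -50.38020183950959 65.58060771463563
w8 1485 axis x at y=329.7: 434.62653 angle 10.215221 z 83.49176020140209 ends -51.36746621879795 65.57293940398179
w4 981 axis x at y=329.7: 434.6819 angle 10.2157755 z 83.56674564590207 ends -64.42314417387566 65.46002234216549
```

Emit:
drive_tool(targets=[{"dr":[0,0,0],"offset":[-20,0,30],"claw":0.42},{"dr":[0,0.03,0],"offset":[-45,0,62],"claw":0.42},{"dr":[0,0.06,0],"offset":[-72,0,98],"claw":0.42},{"dr":[0,0.1,0],"offset":[-100,0,135],"claw":0.42},{"dr":[0,0.13,0],"offset":[-128,0,173],"claw":0.42},{"dr":[0,0.16,0],"offset":[-154,0,208],"claw":0.42},{"dr":[0,0.179,0],"offset":[-172,0,232],"claw":0.42},{"dr":[0,0.179,0],"offset":[-176,0,238],"claw":0.42}])

```text
clock: 22.9
tcp_pos: [431.2, 331.3, 171.6]
orientation: [0.705, -0.063, 0.061, -0.704]
wrist_force: [-0.1, -0.2, -0.8]
gripper_width: 39.5
```

Emit:
drive_tool(targets=[{"dr":[0,0,0],"offset":[0,25,0],"claw":0.42},{"dr":[0,0,0],"offset":[0,50,0],"claw":0.42},{"dr":[0,0,0],"offset":[0,60,0],"claw":0.42},{"dr":[0,0,0],"offset":[0,60,0],"claw":0.42},{"dr":[0,0,0],"offset":[0,60,0],"claw":0.42}])

```text
clock: 23.4
tcp_pos: [434.6, 329.1, 113.4]
orientation: [0.704, -0.063, 0.064, -0.704]
wrist_force: [0.6, -0.1, -0.2]
gripper_width: 39.6
```

```bash
python3 - <<'E'
from h import *
s=bot.read_state(); print(s["clock"],s["tcp_pos"],s["wrist_force"],s["gripper_width"],R.from_quat(s["orientation"]).as_matrix())
snap("wrist","w17")
im,d,K,T=snap("side","s17");cv2.imwrite("pics/s17c.png",cv2.resize(im[250:400,230:430],None,fx=3,fy=3))
E
```

```text
23.4 [434.65 329.11 113.38] [ 0.63 -0.06 -0.17] 39.628167648673426 [[ 0.98  0.    0.18]
 [-0.18 -0.    0.98]
 [ 0.   -1.    0.  ]]
```

View pics/w17.png

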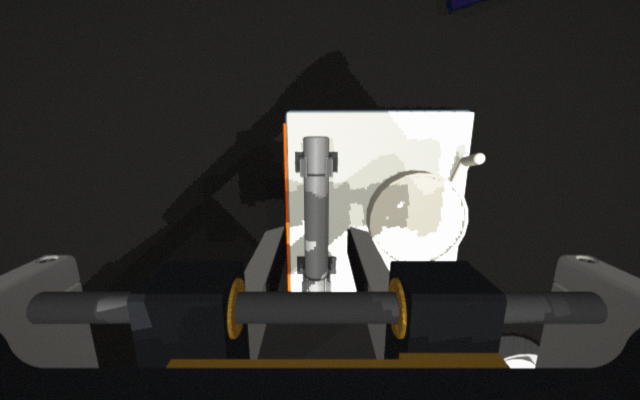

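View pics/s17c.png

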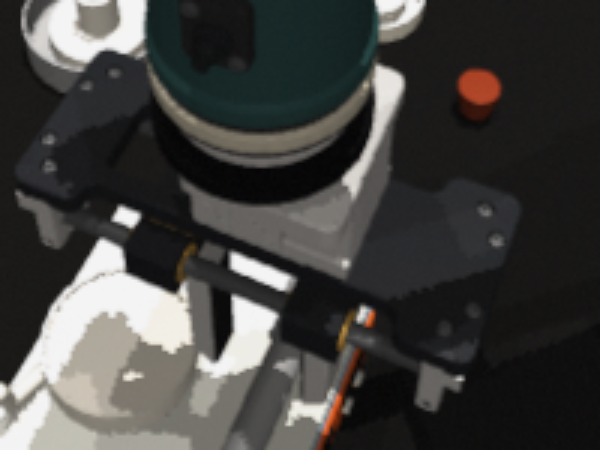

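Emit:
drive_tool(targets=[{"dr":[0,0,0],"offset":[0.5,14,0],"claw":0.42},{"dr":[0,0,0],"offset":[0.5,30,0],"claw":0.42},{"dr":[0,0,0],"offset":[0.5,41,0],"claw":0.42},{"dr":[0,0,0],"offset":[0.5,46,0],"claw":0.42},{"dr":[0,0,0],"offset":[0.5,46,0],"claw":0.42},{"dr":[0,0,0],"offset":[0.5,46,0],"claw":0.1},{"dr":[0,0,0],"offset":[0.5,46,0],"claw":0},{"dr":[0,0,0],"offset":[0.5,46,0],"claw":0}])

```text
clock: 24.3
tcp_pos: [434.9, 329.7, 67.8]
orientation: [-0.704, 0.063, -0.064, 0.705]
wrist_force: [-0.8, -0.2, 1.0]
gripper_width: 19.0
```

Emit:
drive_tool(targets=[{"dr":[0,0,0],"offset":[0,0,0],"claw":0},{"dr":[0,0,0],"offset":[0,0,0],"claw":0},{"dr":[0,0,0],"offset":[0,0,0],"claw":0},{"dr":[0,0,0],"offset":[0,0,0],"claw":0}])

```text
clock: 24.7
tcp_pos: [434.8, 329.7, 67.7]
orientation: [-0.704, 0.063, -0.063, 0.705]
wrist_force: [-1.2, 0.6, 4.5]
gripper_width: 17.1
```

Gripped at 17.1 mm (18 mm cylinder). Pull straight up slowly.

Emit:
drive_tool(targets=[{"dr":[0,0,0],"offset":[0,-2,0],"claw":0},{"dr":[0,0,0],"offset":[0,-4,0],"claw":0},{"dr":[0,0,0],"offset":[0,-6,0],"claw":0},{"dr":[0,0,0],"offset":[0,-8,0],"claw":0},{"dr":[0,0,0],"offset":[0,-11,0],"claw":0},{"dr":[0,0,0],"offset":[0,-16,0],"claw":0},{"dr":[0,0,0],"offset":[0,-24,0],"claw":0},{"dr":[0,0,0],"offset":[0,-34,0],"claw":0}])

```text
clock: 25.5
tcp_pos: [435.1, 329.8, 103.0]
orientation: [-0.704, 0.063, -0.064, 0.705]
wrist_force: [0.1, -0.2, -0.4]
gripper_width: 16.7
```

Emit:
drive_tool(targets=[{"dr":[0,0,0],"offset":[0,-20,0],"claw":0},{"dr":[0,0,0],"offset":[0,-45,0],"claw":0},{"dr":[0,0,0],"offset":[0,-70,0],"claw":0},{"dr":[0,0,0],"offset":[0,-80,0],"claw":0},{"dr":[0,0,0],"offset":[0,-80,0],"claw":0},{"dr":[0,0,0],"offset":[0,-80,0],"claw":0}])

```text
clock: 26.1
tcp_pos: [434.3, 329.3, 180.6]
orientation: [0.704, -0.063, 0.063, -0.704]
wrist_force: [-0.3, 0.4, -1.0]
gripper_width: 17.3
```

```bash
python3 - <<'E'
from h import *
s=bot.read_state(); print(s["clock"],s["tcp_pos"],s["wrist_force"],s["gripper_width"])
im,d,K,T=snap("side","s18");cv2.imwrite("pics/s18c.png",cv2.resize(im[200:400,230:430],None,fx=3,fy=3))
im,d,K,T=snap("wrist","w18")
im,d,K,T=snap("scene","c18");cv2.imwrite("pics/c18c.png",cv2.resize(im[100:230,390:520],None,fx=4,fy=4))
E
```

```text
26.1 [434.29 329.28 180.6 ] [-0.32  0.39 -1.  ] 17.290371131523923
```

View pics/s18c.png

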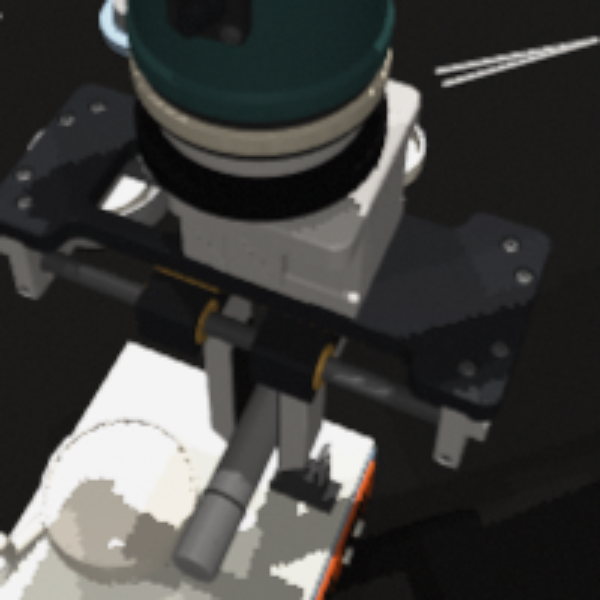

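View pics/w18.png

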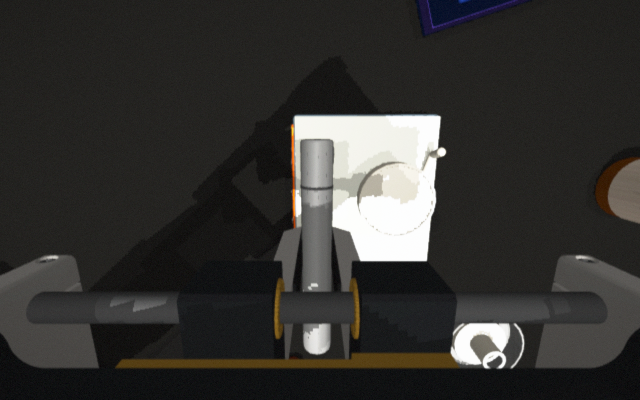

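View pics/c18c.png

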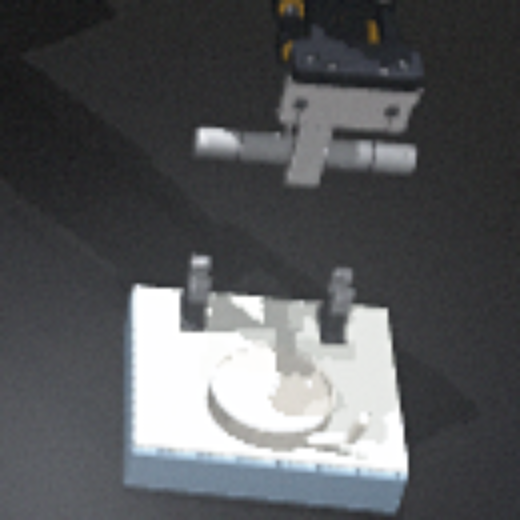

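```bash
python3 - <<'E'
from h import *
im,d,K,T=load("w18"); C=cloud(d,K,T); S=C[130:360,290:345].reshape(-1,3)
u=np.array([np.cos(-.179),np.sin(-.179)]); n=np.array([-u[1],u[0]])
q=S[:,:2]-[434.3,329.3]; a=q@u; b=q@n
m=(abs(a)<9)&(S[:,2]>170)&(S[:,2]<215)&(abs(b)<80); print("ends",b[m].min(),b[m].max())
m2=m&(abs(a)<4); 
for lo in range(-70,70,15):
    k=m2&(b>=lo)&(b<lo+15)
    if k.sum()>5: print(lo,k.sum(),np.median(S[k,2]),np.percentile(S[k,2],90),np.median(a[m&(b>=lo)&(b<lo+15)]))
im,d,K,T=load("scene1"); C=cloud(d,K,T); S=C[170:225,175:265].reshape(-1,3)
print("reader scene")
P=S[(S[:,2]>15)&(S[:,2]<30)]; print(cv2.minAreaRect(P[:,:2].astype(np.float32)))
P=S[(S[:,2]>48)&(S[:,2]<62)]; print(len(P),P.min(0),P.max(0))
im,d,K,T=load("side1"); C=cloud(d,K,T); S=C[125:195,340:400].reshape(-1,3)
P=S[(S[:,2]>15)&(S[:,2]<30)]; print(cv2.minAreaRect(P[:,:2].astype(np.float32)))
E
```

```text
ends -64.70853188165599 65.22727078915176
-70 163 194.62047940374092 195.5289086508014 -0.42177141490278
-55 229 194.7982593954185 195.53039086764844 -0.42367118598497444
-25 247 194.7175549565069 195.533102825964 -0.4258244338018524
-10 341 194.6212945816324 195.51765040649067 0.13793136817214122
5 361 194.64819177704103 195.51468167201966 0.1251917435016638
20 394 194.60095011004586 195.4820470674025 -0.43028425406895726
35 422 194.63816530425234 195.56676846311 -0.43156744200527986
50 440 194.5230032403952 195.4076538677298 -0.4333858361300964
65 15 188.40579618604946 188.9855822673684 -0.6921476090134595
reader scene
((444.89019775390625, -290.37152099609375), (97.53101348876953, 189.95179748535156), 3.875178337097168)
96 [ 422.27 -371.99   48.17] [ 468.87 -208.45   60.54]
((446.6126403808594, -287.91632080078125), (89.82603454589844, 193.81617736816406), 3.331413507461548)
```

Emit:
drive_tool(targets=[{"dr":[0,-0.01,0],"offset":[3,0,-17],"claw":0},{"dr":[0,-0.03,0],"offset":[9,0,-50],"claw":0},{"dr":[0,-0.06,0],"offset":[17,0,-95],"claw":0},{"dr":[0,-0.09,0],"offset":[26,0,-142],"claw":0},{"dr":[0,-0.12,0],"offset":[34,0,-189],"claw":0},{"dr":[0,-0.15,0],"offset":[43,0,-236],"claw":0},{"dr":[0,-0.17,0],"offset":[51,0,-283],"claw":0},{"dr":[0,-0.179,0],"offset":[57,0,-315],"claw":0}])

```text
clock: 27.05
tcp_pos: [433.5, 6.7, 179.9]
orientation: [0.707, -0.001, -0.0, -0.707]
wrist_force: [0.9, 0.3, -1.9]
gripper_width: 17.2
```

Emit:
drive_tool(targets=[{"dr":[0,0,0],"offset":[1,0,-30],"claw":0},{"dr":[0,-0.01,0],"offset":[3,0,-75],"claw":0},{"dr":[0,-0.02,0],"offset":[5,0,-122],"claw":0},{"dr":[0,-0.03,0],"offset":[7,0,-169],"claw":0},{"dr":[0,-0.04,0],"offset":[9,0,-216],"claw":0},{"dr":[0,-0.05,0],"offset":[11,0,-263],"claw":0},{"dr":[0,-0.06,0],"offset":[12,0,-310],"claw":0},{"dr":[0,-0.06,0],"offset":[12,-10,-350],"claw":0}])

```text
clock: 27.85
tcp_pos: [445.0, -342.2, 187.8]
orientation: [-0.705, -0.019, 0.022, 0.708]
wrist_force: [0.5, 0.8, -1.0]
gripper_width: 17.0
```

Emit:
drive_tool(targets=[{"dr":[0,0,0],"offset":[0,0,-10],"claw":0},{"dr":[0,0,0],"offset":[0,0,-20],"claw":0},{"dr":[0,0,0],"offset":[0,0,-20],"claw":0},{"dr":[0,0,0],"offset":[0,0,-20],"claw":0}])

```text
clock: 28.25
tcp_pos: [447.8, -359.3, 190.4]
orientation: [-0.706, -0.021, 0.022, 0.707]
wrist_force: [-0.4, 0.5, -0.6]
gripper_width: 17.1
```

```bash
python3 - <<'E'
from h import *
s=bot.read_state(); print(s["clock"],s["tcp_pos"],s["wrist_force"],s["gripper_width"],s["orientation"])
im,d,K,T=snap("wrist","w19")
E
```

```text
28.25 [ 447.8  -359.31  190.39] [-0.42  0.49 -0.59] 17.0828662672026 [-0.71 -0.02  0.02  0.71]
```

View pics/w19.png

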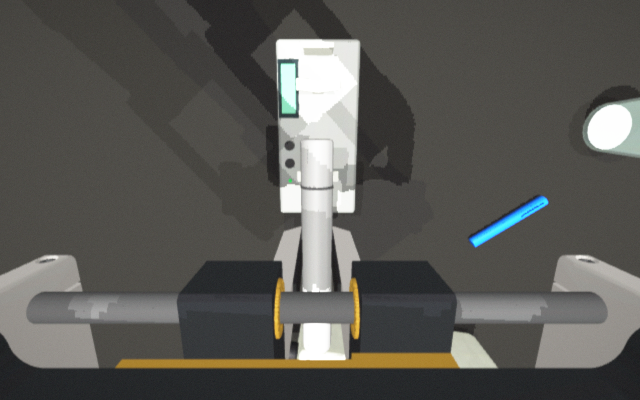

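```bash
python3 - <<'E'
from h import *
im,d,K,T=load("w19"); C=cloud(d,K,T); S=C[25:225,265:372].reshape(-1,3)
P=S[(S[:,2]>18)&(S[:,2]<26)]; r=cv2.minAreaRect(P[:,:2].astype(np.float32)); print(len(P),r)
g=cv2.inRange(im,(95,95,95),(255,255,255)); g[:,:265]=0;g[:,372:]=0;g[225:]=0
c=max(cv2.findContours(g,0,1)[0],key=cv2.contourArea); h=cv2.convexHull(c)[:,0]
print(cv2.minAreaRect(cast(K,T,h,22)[:,:2].astype(np.float32)))
# side long edges: depth points left/right borders per row
yy=[];lx=[];rx=[]
for y in range(-370,-215,8):
    Q=P[abs(P[:,1]-y)<4]
    if len(Q)>10: yy.append(y);lx.append(np.percentile(Q[:,0],1));rx.append(np.percentile(Q[:,0],99))
print(np.polyfit(yy,lx,1),np.polyfit(yy,rx,1)); print(np.array(lx),np.array(rx))
# v rests (z 40..62)
Q=S[(S[:,2]>35)&(S[:,2]<64)]; print(len(Q),Q.min(0),Q.max(0))
for y in range(-380,-195,6):
    q=Q[abs(Q[:,1]-y)<3]
    if len(q)>5: print(y,len(q),q[:,0].min(),q[:,0].max(),q[:,2].min(),q[:,2].max())
E
```

```text
10324 ((444.4708251953125, -290.27288818359375), (89.7598648071289, 187.8765869140625), 3.3487391471862793)
((444.5954284667969, -297.29656982421875), (89.33142852783203, 201.9749755859375), 3.4210891723632812)
[ -0.06 384.57] [ -0.06 469.99]
[404.84 404.55 404.42 404.08 403.23 402.35 402.14 402.03 401.68 401.5
 400.1  399.87 399.8  399.47 399.25 397.75 397.51 397.47 397.36 396.89] [493.05 492.34 492.82 492.09 491.26 490.49 489.86 490.37 489.58 488.45
 488.   487.43 487.33 486.46 486.04 485.51 485.74 484.63 484.12 483.86]
894 [ 420.47 -341.25   35.46] [ 467.9  -208.21   59.01]
-338 36 426.8431223149822 467.89598307028194 55.130003201278726 58.50076737598471
-332 41 426.6608851462514 467.5516876915852 54.51935212496312 58.62055179659325
-254 15 421.02624144405854 433.46836684836956 44.62773301148491 58.27927267255211
-248 283 420.68831212284397 462.77724363695495 37.81034232446444 58.67285449665155
-242 209 420.4657210218867 462.46601404684344 38.987146881907904 59.013870338789445
-212 296 424.7663422623593 454.61282723734035 35.45661369698189 57.447872455847744
-206 12 441.7332061761169 453.95851136282556 53.540261177614354 56.38418695107458
```

Emit:
drive_tool(targets=[{"dr":[0,0,0],"offset":[0.5,0,25],"claw":0},{"dr":[0,0,0],"offset":[1,20,55],"claw":0},{"dr":[0,0,0],"offset":[1,50,70],"claw":0},{"dr":[0,0,0],"offset":[1,80,70.2],"claw":0},{"dr":[0,0,0],"offset":[1,91,70.2],"claw":0},{"dr":[0,0,0],"offset":[1,91,70.2],"claw":0},{"dr":[0,0,0],"offset":[1,91,70.2],"claw":0},{"dr":[0,0,0],"offset":[1,91,70.2],"claw":0}])

```text
clock: 29.1
tcp_pos: [445.6, -291.5, 102.1]
orientation: [0.708, 0.022, -0.02, -0.706]
wrist_force: [-0.9, -0.3, -1.9]
gripper_width: 17.0
```

```bash
python3 - <<'E'
from h import *
for i in range(3):
    s=bot.read_state(); print(s["clock"],s["tcp_pos"],s["wrist_force"],s["gripper_width"],R.from_quat(s["orientation"]).as_matrix()[:2,0])
    if i==0: im,d,K,T=snap("side","s20");cv2.imwrite("pics/s20c.png",cv2.resize(im[60:200,310:440],None,fx=4,fy=4))
    if i==1: im,d,K,T=snap("wrist","w20")
    C=cloud(d,K,T)
E
```

```text
29.1 [ 445.58 -291.52  102.11] [-0.93 -0.25 -1.9 ] 17.003616732760968 [1.   0.06]
29.15 [ 445.5  -291.56  102.01] [-0.13  0.2  -0.51] 17.281287194570893 [1.   0.06]
29.2 [ 445.36 -291.45  101.74] [0.37 0.77 0.32] 17.353042129052938 [1.   0.06]
```

View pics/s20c.png

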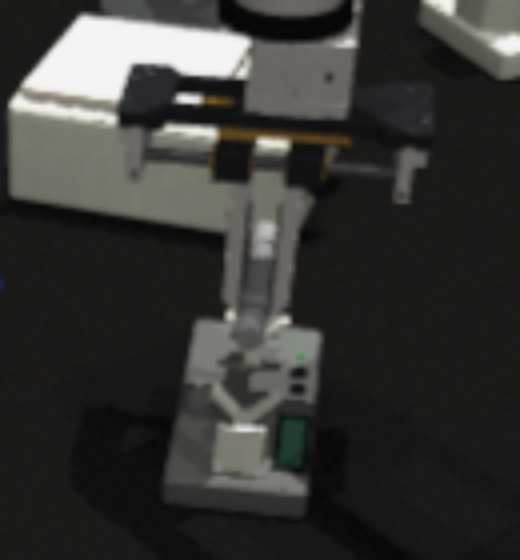

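View pics/w20.png

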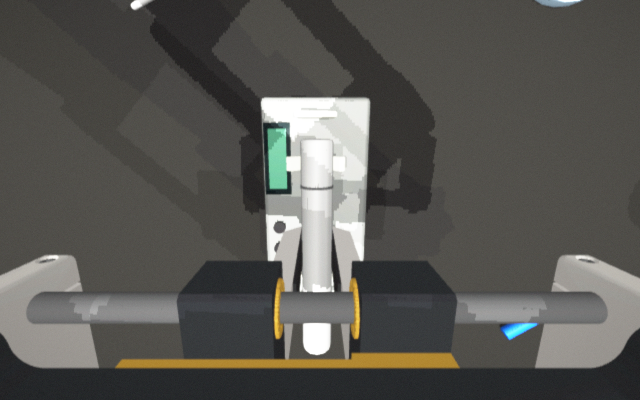

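```bash
python3 - <<'E'
from h import *
im,d,K,T=load("w20"); C=cloud(d,K,T); S=C[80:225,255:375].reshape(-1,3)
Q=S[(S[:,2]>35)&(S[:,2]<64)]
for y in range(-260,-195,6):
    q=Q[abs(Q[:,1]-y)<3]
    if len(q)>5: print(y,len(q),q[:,0].min(),q[:,0].max())
L=S[(S[:,2]>108)&(S[:,2]<122)]
l=cv2.fitLine(L[:,:2].astype(np.float32),cv2.DIST_HUBER,0,.01,.01).ravel(); print(l, "x at -245:",l[2]+(-245-l[3])*l[0]/l[1], L[:,1].max(), L[:,2].max())
s=bot.read_state(); print(s["tcp_pos"])
E
```

```text
-254 6 421.3406728171447 429.2123727114672
-248 182 421.07811808665974 463.066941959167
-242 170 420.29842117126327 462.7356200582087
-212 276 424.7058810069896 454.3914158445931
-206 49 430.9710779111875 454.1613984025737
[   0.06   -1.    442.45 -248.02] x at -245: 442.2519 -225.7208657897303 118.920704575544
[ 445.36 -291.45  101.74]
```

Emit:
drive_tool(targets=[{"dr":[0,0,0],"offset":[-0.5,10,0],"claw":0},{"dr":[0,0,0],"offset":[-0.5,22,0],"claw":0},{"dr":[0,0,0],"offset":[-0.5,34,0],"claw":0},{"dr":[0,0,0],"offset":[-0.5,44,0],"claw":0},{"dr":[0,0,0],"offset":[-0.5,50,0],"claw":0},{"dr":[0,0,0],"offset":[-0.5,53,0],"claw":0},{"dr":[0,0,0],"offset":[-0.5,53,0],"claw":0},{"dr":[0,0,0],"offset":[-0.5,53,0],"claw":0}])

```text
clock: 30.0
tcp_pos: [444.2, -290.8, 47.3]
orientation: [0.707, 0.021, -0.021, -0.707]
wrist_force: [0.0, -0.7, -1.1]
gripper_width: 17.3
```

Emit:
drive_tool(targets=[{"dr":[0,0,0],"offset":[0,0.5,0],"claw":0},{"dr":[0,0,0],"offset":[0,1,0],"claw":0},{"dr":[0,0,0],"offset":[0,1,0],"claw":0},{"dr":[0,0,0],"offset":[0,1,0],"claw":0}])

```text
clock: 30.4
tcp_pos: [444.1, -290.7, 46.1]
orientation: [0.707, 0.021, -0.021, -0.707]
wrist_force: [0.8, -0.2, -1.2]
gripper_width: 17.4
```

Emit:
drive_tool(targets=[{"dr":[0,0,0],"offset":[0,0.5,0],"claw":0},{"dr":[0,0,0],"offset":[0,1,0],"claw":0},{"dr":[0,0,0],"offset":[0,1,0],"claw":0},{"dr":[0,0,0],"offset":[0,1,0],"claw":0}])

```text
clock: 30.8
tcp_pos: [444.5, -290.8, 45.5]
orientation: [0.707, 0.022, -0.021, -0.707]
wrist_force: [0.5, 0.6, 2.2]
gripper_width: 17.2
```

Emit:
drive_tool(targets=[{"dr":[0,0,0],"offset":[0,0.3,0],"claw":0},{"dr":[0,0,0],"offset":[0,0.3,0],"claw":0.25},{"dr":[0,0,0],"offset":[0,0.3,0],"claw":0.4},{"dr":[0,0,0],"offset":[0,0.3,0],"claw":0.4},{"dr":[0,0,0],"offset":[0,-12,0],"claw":0.4},{"dr":[0,0,0],"offset":[0,-45,0],"claw":0.4},{"dr":[0,0,0],"offset":[0,-90,0],"claw":0.4},{"dr":[0,0,0],"offset":[0,-130,0],"claw":0.4}])

```text
clock: 31.6
tcp_pos: [443.9, -290.5, 177.4]
orientation: [0.707, 0.021, -0.021, -0.707]
wrist_force: [1.1, 0.8, 1.0]
gripper_width: 37.4
```

Emit:
drive_tool(targets=[{"dr":[0,0,0],"offset":[0,-30,-40],"claw":0.4},{"dr":[0,0,0],"offset":[0,-60,-80],"claw":0.4},{"dr":[0,0,0],"offset":[0,-60,-100],"claw":0.4},{"dr":[0,0,0],"offset":[0,-60,-100],"claw":0.4},{"dr":[0,0,0],"offset":[0,-60,-100],"claw":0.4}])

```text
clock: 32.1
tcp_pos: [449.6, -389.9, 234.6]
orientation: [-0.706, -0.021, 0.021, 0.707]
wrist_force: [1.1, 0.4, 0.1]
gripper_width: 37.2
```

```bash
python3 - <<'E'
from h import *
s=bot.read_state(); print(s["clock"],s["tcp_pos"],s["wrist_force"],s["gripper_width"])
im,d,K,T=snap("wrist","w21"); C=cloud(d,K,T)
im,d,K,T=snap("side","s21"); cv2.imwrite("pics/s21c.png",cv2.resize(im[100:300,210:420],None,fx=3.5,fy=3.5)[:600])
snap("scene","c21")
S=C[20:262,240:400].reshape(-1,3)
u=np.array([np.cos(.059),np.sin(.059)]); n=np.array([-u[1],u[0]])
q=S[:,:2]-[444.5,-290.2]; a=q@u; b=q@n
m=(abs(a)<8)&(abs(b)<70)&(S[:,2]>59)&(S[:,2]<66)
P=np.c_[a,b,S[:,2]][m]; print(len(P),P.min(0),P.max(0),np.median(P,0)); print(np.polyfit(P[:,1],P[:,0],1),np.polyfit(P[:,1],P[:,2],1))
E
```

```text
32.1 [ 449.63 -389.91  234.56] [1.08 0.39 0.06] 37.24651542313317
1136 [ -7.39 -64.96  59.  ] [ 7.23 64.18 63.02] [-0.41  3.65 60.4 ]
[-0.   -0.07] [-0.   60.45]
```

View pics/w21.png

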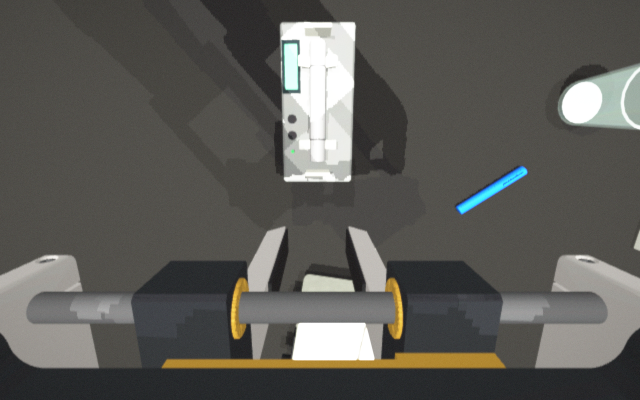

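View pics/s21c.png

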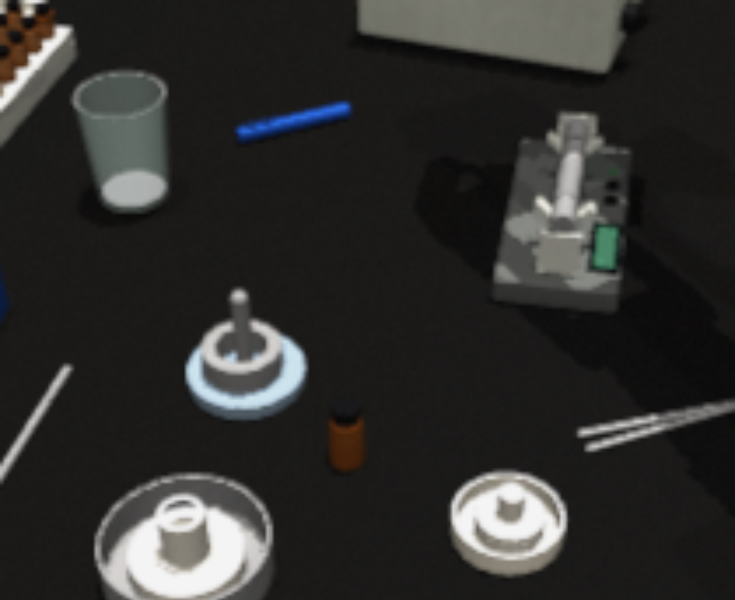

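View pics/c21.png

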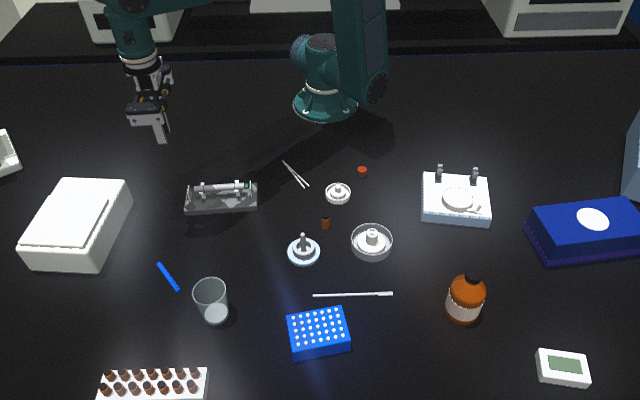

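```bash
python3 - <<'E'
from h import *
im,d,K,T=load("c21"); C=cloud(d,K,T)
def c(n,box,lo,hi):
    S=C[box[2]:box[3],box[0]:box[1]].reshape(-1,3); P=S[(S[:,2]>lo)&(S[:,2]<hi)]; print(n,len(P),(P.min(0)+P.max(0))/2,P.max(0)-P.min(0))
c("knob top",(322,354,178,208),31,40); c("ring top",(285,323,236,270),28,36); c("neck",(345,398,220,264),45,53); c("vial",(315,335,205,235),40,52)
im,d,K,T=load("scene1"); C=cloud(d,K,T); c("vial before",(315,335,205,235),40,52)
s=bot.read_state(); print(s["clock"],s["qvel"]); print(bot.finish_job())
E
```

```text
knob top 24 [434.99  18.94  34.52] [14.12 13.49  6.68]
ring top 193 [631.69 -73.25  31.9 ] [55.52 52.15  7.7 ]
neck 44 [610.54  90.    48.68] [29.16 26.32  7.23]
vial 37 [544.73 -18.17  44.34] [21.18 15.1   7.64]
vial before 38 [544.63 -18.19  45.53] [18.14 15.15 10.13]
32.25 [ 0. -0. -0. -0. -0. -0.]
the job is handed in; nothing more can be done
None
```

I took the cell apart from the top down and unclipped the logger, and every part is set down in its place. I handed the job in at 32.25 s of the 134 s allowed. The hand-in reports no verdict, so everything below rests on my own measurements.

| Part | Where it ended up (last images) | Checks |
|---|---|---|
| Cap | About 1 mm off the centre of the porcelain dish | Knob top about 35 mm above the table, as it should be |
| Weight ring | Flat on the post's base, 1–3 mm off the post axis | Top about 32 mm above the table |
| Donor cup | About 1.5 mm off the centre of the wash dish | Flange level; neck top about 49 mm above the table |
| Logger | In both V-rests: 0.1 mm off sideways, under 1 mm off lengthwise | Level, parallel to the reader, top about 62 mm (so axis at 53 mm) |
| Vial | Standing, moved about 0.1 mm | No contact seen |

- **Set-downs:** each part was lowered until the wrist force showed contact, then released.
- **Arm:** at rest and clear of everything when I handed in.
- **Disagreement:** the cameras differ by about 3 mm on where the ring and the post base are. That matches the calibration and stays well inside the 14 mm limit.
- **Failed checks:** none.

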